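Charge a grinding jar with balls from the tilting trough

TASK

Charge the steel grinding jar for the next milling run. Take its lid off and lay it on the bench; tip the long steel trough up by its handle, all the way to its stop, so that the loose white grinding balls gather in its low end, then scoop every one of them out of that corner with the aluminium scoop and pour them into the jar, never touching a ball with the gripper. When all are in, hang the scoop by the loop of its handle on the hook of the retort stand, lower the trough back to level and put the lid back on the jar, fully seated; leave the glassware and boxes around alone.

Things in the scene. Friction and masses are not known exactly. Their poses are not given: they have to be found in the camera images.
- stand: Grey fixed stand of the tilting trough: base plate 215 x 165 x 6 mm, two cheeks 94 mm high, 158 mm apart outside, with black knobs (186 mm over all). Origin on the bench straight below the pivot. Its x axis points level along the trough from the pivot to the trough's high, handled end, z up; the pivot line runs along its y axis, 75 mm above the origin.
- bin (a joint): Tilt of the steel trough about the pivot, rad: 0 = level, grows as the handled end rises, to its stop at 0.42 (the other end sinks). A stiff friction hinge (1.5 N m) holds it where it is left; about 9 N at the handle raises it. Inside it reaches (stand's axes, from the pivot, level) from x = -60 mm at the low end wall to +190 mm, rim at z = +45 mm, walls 3 mm thick.
- bin_handle (a point): Middle of the trough's handle: a round steel bar, 10 mm thick, 90 mm long, parallel to the pivot line, at x = +236 mm, z = +34 mm from the pivot when level (so 109 mm above the bench), 38 mm clear of the end wall. It moves with the trough.
- bin_corner (a point): Middle of the trough's low corner, where floor and low end wall meet (inside; x = -60, z = -35 mm from the pivot when level). Moves and tilts with the trough; x axis along the floor to the high end, z square to the floor. The floor is flat for 78 mm across, then rises outward at 25 degrees on both sides to side walls 122 mm apart.
- ball0: White polished ceramic grinding ball, 32 mm across, 60 g, slippery (friction about 0.2); origin at its centre. The balls start scattered along the level trough's floor; how many there are (3 to 6) varies.
- ball1: Another such ball, 32 mm across.
- ball2: Another such ball, 32 mm across.
- ball3: Another such ball, 32 mm across.
- ball4: Another such ball, 32 mm across.
- ball5: Another such ball, 32 mm across.
- scoop: Aluminium scoop, 0.14 kg, standing on the bench on its floor, handle up. Origin under the middle of its floor; x to the open mouth, z up the handle. Floor 90 mm long (back wall at x = -45, lip at x = +45 mm), 2 mm thick, flat for 74 mm across, then flared at 25 degrees like the trough to 103 mm wide; 40 mm high at the back. A flat stem on the back wall carries the handle loop.
- scoop_eye (a point): Middle of the underside of the handle loop's top bar (scoop's x = -46, y = 0, z = 154 mm), which rests on the hook when hung. The loop is a rectangular frame, z = 100 to 160 mm: 40 mm wide outside (across the scoop's y: grip it there by its two sides), 24 mm deep along x, its hole 28 mm wide and 48 mm high running through along x.
- hook_stand: Fixed retort stand: grey base plate 150 x 100 x 12 mm, steel rod 12 mm thick, 262 mm high, and a hook of 8 mm rod at 235 mm height that points level along the stand's -x axis and turns up at its end. Origin on the bench below the rod; the base reaches 120 mm to -x, 30 mm to +x.
- hook_seat (a point): Top of the hook's level rod, 84 mm from the stand's upright rod and 14 mm before the upturn begins, 239 mm above the bench: where a hung loop settles. Its x axis is that of the stand.
- hook_tip (a point): Top of the hook's upturned end, 113 mm from the rod's axis, 261 mm above the bench.
- jar: Steel grinding jar, covered by its lid at the start, 1.5 kg, 92 mm high, 128 mm across (135 mm over the bead below its rim), 116 mm inside, inner floor 8 mm up. Origin under its centre, z up.
- lid: Steel lid of the jar, 0.25 kg: disc 134 mm across and 7 mm thick over a spigot 108 mm across and 9 mm deep; black knob 34 mm across, 21 to 47 mm above the origin. Origin under the centre of the spigot, z up. It starts seated on the jar: its disc rests on the jar's rim, its origin 83 mm above the jar's; it lifts straight off.
- beaker: Glass beaker, 54 mm across, 69 mm high, a bystander.
- bottle: Clear bottle with a screw cap, 47 mm across, 85 mm high, a bystander.
- slides: Carton of microscope slides, 52 x 86 x 36 mm, a bystander.

How it is judged (in metres and radians):
On the way, in this order (a step that is already met when the one before it is completed fails the run):
1. the trough is tipped up to its stop (over 0.36 rad) and all the balls lie gathered in its low end, within 120 mm of the end wall (value of joint bin above 0.36 rad and x of ball0 in the frame of bin_corner between 0 and 0.12 m and z of ball0 in the frame of bin_corner between 0 and 0.06 m and x of ball1 in the frame of bin_corner between 0 and 0.12 m and z of ball1 in the frame of bin_corner between 0 and 0.06 m and x of ball2 in the frame of bin_corner between 0 and 0.12 m and z of ball2 in the frame of bin_corner between 0 and 0.06 m and x of ball3 in the frame of bin_corner between 0 and 0.12 m and z of ball3 in the frame of bin_corner between 0 and 0.06 m and x of ball4 in the frame of bin_corner between 0 and 0.12 m and z of ball4 in the frame of bin_corner between 0 and 0.06 m and x of ball5 in the frame of bin_corner between 0 and 0.12 m and z of ball5 in the frame of bin_corner between 0 and 0.06 m), for 0.3 s.
2. all the balls are in the jar (horizontal distance between each of ball0, ball1, ball2, ball3, ball4, ball5 and jar below 0.055 m and z of ball0 in the frame of jar between 0 and 0.08 m and z of ball1 in the frame of jar between 0 and 0.08 m and z of ball2 in the frame of jar between 0 and 0.08 m and z of ball3 in the frame of jar between 0 and 0.08 m and z of ball4 in the frame of jar between 0 and 0.08 m and z of ball5 in the frame of jar between 0 and 0.08 m), for 0.3 s.
At the end, for the whole second after the job is handed in: every ball is in the jar; the trough is level (under 0.05 rad); the scoop hangs by its loop on the hook (top bar down on the level rod between upturn and upright), nearly still; the lid is down on the upright jar (disc within 3.5 mm of the rim, centred within 8 mm, tilt under 0.05 rad) (all of step 2 and value of joint bin below 0.05 rad and x of scoop_eye in the frame of hook_seat between -0.025 and 0.06 m and y of scoop_eye in the frame of hook_seat between -0.015 and 0.015 m and z of scoop_eye in the frame of hook_seat between -0.008 and 0.01 m and linear speed of scoop below 0.15 m/s and height (world z) of scoop above 0.02 m and horizontal distance between lid and jar below 0.008 m and z of lid in the frame of jar between 0.079 and 0.0865 m and angle between the z axis of lid and the z axis of jar, either way round below 0.05 rad and angle between jar's own z axis and vertical below 0.1 rad); the robot touches nothing.
It fails at once if the gripper's fingers touch a ball (contact force between the fingers and ball0 above 0.5 N or contact force between the fingers and ball1 above 0.5 N or contact force between the fingers and ball2 above 0.5 N or contact force between the fingers and ball3 above 0.5 N or contact force between the fingers and ball4 above 0.5 N or contact force between the fingers and ball5 above 0.5 N).
It fails at once if a bystander (beaker, bottle, slide carton) is moved by more than 30 mm (distance of any of beaker, bottle, slides from where it was at the start of the episode above 0.03 m).
It fails at once if the jar is tipped over (angle between jar's own z axis and vertical above 0.6 rad).
Of ball0, ball1, ball2, ball3, ball4, ball5 only 3 to 6 are there at a start; the rules pass over those that are not, and their reading is None.
At some moment in a run one of lid may be knocked a few centimetres aside while the robot is not near it.
It also fails if it takes over 192 s, if anything falls off the work surface, if the arm or the gripper's body presses on something with over 40 N, if the wrist force passes 120 N, or if a joint passes its speed limit or range.

ROBOT

A 6-joint arm with a two-finger parallel gripper is mounted at the origin on a cart in front of the work surface, level with it; the furniture and walls round the work are solid. World frame = base frame: x ahead of the robot, y to its left, z up, the work surface at z = 0. Lengths are in m, angles in degrees, forces in N, time in s.
With the tool pointing down it reaches from about 0.4 to 0.825 m from the base axis. Payload 7 kg.
Tool frame: the origin (TCP) lies between the finger pads; the fingertips stand 25 mm ahead of it and the grasp point (between the pads) lies 6 mm ahead of it; z points along the fingers, y is the line along which they close (so a half turn about z gives the same grasp; the last joint's range is limited). The gripper opens to 88 mm and grips with 3 to 60 N. Pads are 19 mm wide; open, the fingers measure 130 mm over their backs; the gripper's body (78 mm by 193 mm) begins 47 mm behind the grasp point.
Start: joints at [-59.525, 20.546, 0.682, 0, -70.136, -16.507], TCP at [0.163, -0.655, 0.229] pointing down, gripper open.
Joint ranges: [-176.03, 176.03], [-82.01, 121.73], [-58.28, 71.71], [-173.87, 95.51], [-174.79, -0.11], [-173.66, 173.66]. Speed limits (degrees/s): [136.94, 136.94, 172.46, 180, 180, 180].

INTERFACE

Orientations are given as [roll, pitch, yaw] about the fixed x, y, z axes, in that order (R = Rz(yaw) Ry(pitch) Rx(roll)).
In Python, from plant import ctrl gives the robot as it stands.
- The arm moves only by the shell command python3 drive.py 'ROWS'. ROWS is a JSON list of rows, 1 to 8 of them, each of 5 numbers: dx, dy, dz in m, then a turn about the tool's z in degrees, then the finger opening in m; each row is the pose to reach, as a shift and turn from the pose commanded when the command began, along the tool's axes at that moment; what a row does not reach only later rows make up. A row lasts 1/8 s, in which the tool goes at most 0.0625 m and 10.7 degrees, less where a joint would pass 70% of its speed; a pose out of reach is approached as far as the arm can. The fingers move at their own pace and stop on an object; the grip force is fixed at half the most. Time passes only in rows, so rows that do not move let the fingers close. It prints the time, the measured TCP pose, the force, the opening and the grip force at its end.
- ctrl.get_obs(): the state, without advancing time (a new reading comes with each control period).
- ctrl.snapshot(name): name is "side" or "top" or "wrist"; returns a dict with "frame" (384x512x3 uint8, red, green, blue), "z_map" (384x512 float32, m along the optical axis (not along the pixel's ray), 0 where there is no reading), "fovy" (degrees; the focal length in pixels is half the picture's height over the tangent of half this angle, whatever the lens; pixels are square), "cx", "cy" (the principal point, pixels), "R" (3x3) and "t" (3): a world point X has camera coordinates R X + t; the wrist camera has in their place "T_tool_cam" (4x4, takes a point from camera to tool coordinates, whose origin is the TCP and whose axes are the flange's). Camera axes: x right, y down, z forward; pixel columns grow to the right and rows downward; lengths in m; the calibration is good to about 2 mm. A picture is of the moment at which its call begins: read the wrist's pose just before it.
- ctrl.close_job(): hands the job in; it is judged then, once.
The state is a dict: "clock": time; "joint_pos": joint angles; "qvel": joint speeds; "tau": joint torques, N m; "tool_pos": TCP position; "orientation": TCP orientation; "force": force on the tool from outside, world axes, zero at the start; "moment": the same for the moment, N m; "opening": finger opening in m; "gripper_force": force on a finger pad.
Only numpy, scipy, OpenCV 4.12 (cv2) and the standard library are available. Lean on these libraries where they do the work, as an engineer would, in place of code of your own. Each camera call takes 0.05 s, during which the arm holds its last target. There are 200 camera calls.

## Working session

There is one attempt and no reset: what is moved stays moved. The work goes in short steps, Python scripts to look and compute and a shell command to move; the robot and the scene stay as the last step left them, time stands still between calls to the robot, and variables do not carry over. Pictures are saved under pics/ and viewed, at most 14 in all, crops included, and the job is handed in when it is done.

```bash
ls; mkdir -p pics
python3 - <<'E'
from plant import ctrl
import cv2,pickle
print(ctrl.get_obs())
for n in("side","top"):
    s=ctrl.snapshot(n); pickle.dump(s,open(f"pics/{n}0.pkl","wb"))
    cv2.imwrite(f"pics/{n}0.png",s["frame"][:,:,::-1]); print(n,{k:v for k,v in s.items() if k not in("frame","z_map")})
E
```

```text
drive.py
pics
plant.py
{'clock': 0.0, 'joint_pos': array([-5.95255481e+01,  2.05914800e+01,  6.34610832e-01, -2.01346194e-02,
       -7.01389269e+01, -1.65086598e+01]), 'qvel': array([-0.00402804, -0.0108896 ,  0.05437958,  0.10797708,  0.06688939,
        0.00686246]), 'tau': array([ 8.43229445e-04, -5.82723391e+01,  2.93057603e+01,  6.99736610e+00,
        6.83259394e-03, -1.50262285e-04]), 'tool_pos': array([ 0.16277639, -0.65456514,  0.22762852]), 'orientation': array([ 1.79902774e+02, -9.07639298e-03, -1.66041057e+02]), 'force': array([-0.02624251, -0.52849558, -0.56380803]), 'moment': array([ 0.04885544,  0.0165154 , -0.0106945 ]), 'gripper_force': 0.0, 'opening': 0.08745813319074275}
side {'fovy': 50.09818475184126, 'cx': 251.82401184484868, 'cy': 187.39679172523108, 'R': array([[ 0.99916744,  0.0360348 , -0.01912926],
       [ 0.01005895, -0.67200142, -0.74048154],
       [-0.039538  ,  0.73967262, -0.6718044 ]]), 't': array([-0.56581303,  0.14204117,  1.19799334])}
top {'fovy': 56.614336404273025, 'cx': 251.25163856689466, 'cy': 193.55057422287697, 'R': array([[ 0.17272417, -0.98496956,  0.00114889],
       [-0.9635059 , -0.16920226, -0.20742944],
       [ 0.20450608,  0.03472112, -0.97824931]]), 't': array([-0.04857289,  0.61162633,  0.96721508])}
```
View pics/top0.png

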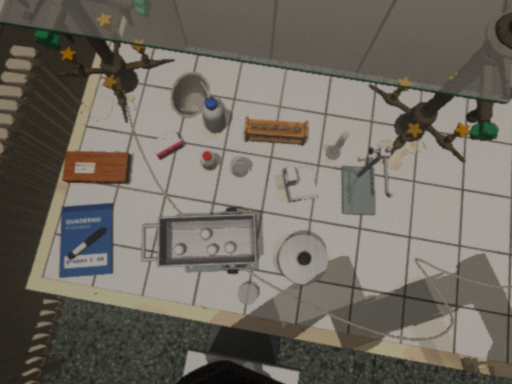

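View pics/side0.png

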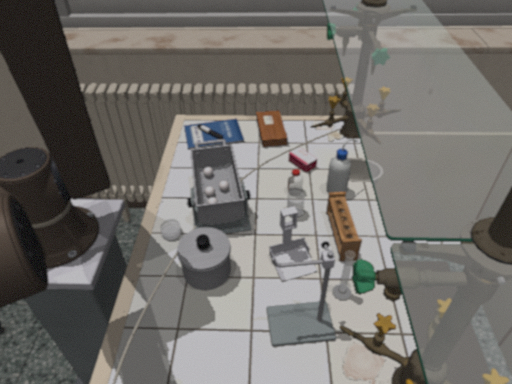

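The top view shows the trough at (210,240) with its handle at (150,242) and 4 balls near (180,249), (206,234), (213,250), (230,247). The jar and lid are at (303,258), the scoop at (297,183), and the hook stand base at (358,190) with its rod near (385,170). The side view agrees. Next I turn these into world points.

Create h.py:
```python
import numpy as np,cv2,pickle
def cloud(s,R=None,t=None):
    z=s["z_map"].astype(float);h,w=z.shape;f=h/2/np.tan(np.radians(s["fovy"]/2))
    v,u=np.mgrid[:h,:w]; P=np.stack([(u-s["cx"])/f*z,(v-s["cy"])/f*z,z],-1)
    R=s["R"] if R is None else R;t=s["t"] if t is None else t
    X=(P-t)@R; X[z==0]=np.nan
    return X
def snap(n):
    from plant import ctrl
    s=ctrl.snapshot(n); return s,cloud(s)
def ortho(Xs,Fs,x0,x1,y0,y1,res=.001,zmin=-.02,zmax=.4):
    # top-down view: image up=+x, image left=+y
    H=int((x1-x0)/res);W=int((y1-y0)/res);im=np.zeros((H,W,3),np.uint8);zb=np.full((H,W),-1.)
    for X,F in zip(Xs,Fs):
        p=X.reshape(-1,3);c=F.reshape(-1,3);ok=np.isfinite(p[:,0])&(p[:,2]>zmin)&(p[:,2]<zmax);p=p[ok];c=c[ok]
        o=np.argsort(p[:,2]);p=p[o];c=c[o]
        r=((x1-p[:,0])/res).astype(int);q=((y1-p[:,1])/res).astype(int);k=(r>=0)&(r<H)&(q>=0)&(q<W)
        for a in(0,1):
            for b in(0,1):
                rr=np.clip(r[k]+a,0,H-1);qq=np.clip(q[k]+b,0,W-1);up=p[k,2]>=zb[rr,qq]
                im[rr[up],qq[up]]=c[k][up];zb[rr[up],qq[up]]=p[k,2][up]
    return im,zb
```

Run:
```python
from h import *
S=[pickle.load(open(f"pics/{n}0.pkl","rb")) for n in("top","side")]
X=[cloud(s) for s in S]
for n,px in dict(bench=(270,300),lidknob=(303,258),lid=(315,248),ball=(206,233),handle=(149,243),hookbase=(358,205),scooploop=(291,176),hookrod=(386,165)).items(): print(n,X[0][px[1],px[0]].round(3))
z=X[0][...,2]
a=ortho([X[0]],[S[0]["frame"]],.25,.8,-.5,.45,.00125)
b=a[1]; g=np.clip((b+.01)/.3*255,0,255).astype(np.uint8); g=cv2.applyColorMap(g,cv2.COLORMAP_JET); g[b<-.5]=0
for i in range(0,g.shape[0],40): g[i,::8]=255
for i in range(0,g.shape[1],40): g[::8,i]=255
cv2.imwrite("pics/o1.png",g)
```

```text
bench [ 0.323 -0.048 -0.001]
lidknob [ 0.451 -0.107  0.128]
lid [ 0.485 -0.139  0.101]
ball [0.476 0.163 0.069]
handle [0.422 0.333 0.006]
hookbase [ 0.642 -0.264  0.014]
scooploop [ 0.655 -0.041  0.164]
hookrod [ 0.702 -0.26   0.237]
```

View pics/o1.png

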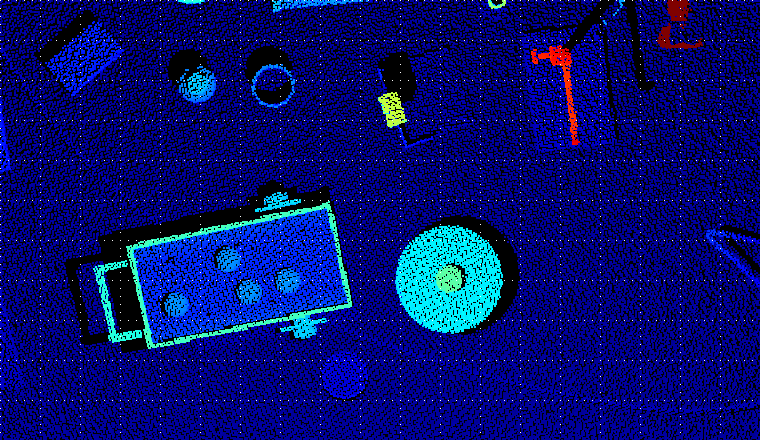

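The height map resolves everything at 1.25 mm/px: trough rim corners at (130,247), (329,203), (350,305), (150,347), handle at (107,302), lid knob at (450,279), scoop loop at (393,110) with its mouth toward -y, hook rod at (565,57) and hook tip at (575,143). Next come the precise fits.

Run:
```python
from h import *
S=pickle.load(open("pics/top0.pkl","rb"));X=cloud(S)
def sel(x0,x1,y0,y1,z0,z1):
    m=(X[...,0]>x0)&(X[...,0]<x1)&(X[...,1]>y0)&(X[...,1]<y1)&(X[...,2]>z0)&(X[...,2]<z1);return X[m]
def rect(P): 
    r=cv2.minAreaRect((P[:,:2]*1000).astype(np.float32)); return np.round(r[0],1),np.round(r[1],1),round(r[2],1),len(P),P[:,2].mean().round(4)
rim=sel(.35,.57,.0,.30,.112,.13);print("rim",rect(rim))
print("rim+handle",rect(sel(.35,.57,.0,.36,.106,.13)))
h=sel(.36,.5,.30,.345,.095,.125);print("handle",rect(h),h[:,:2].mean(0))
for nm,a in dict(kn=(.52,.56,.05,.16,.06,.11),ks=(.36,.42,.05,.11,.06,.105)).items(): print(nm,rect(sel(*a)))
k=sel(.38,.53,-.2,-.03,.115,.14);print("knob",rect(k)); print("disc",rect(sel(.36,.55,-.2,-.03,.095,.115)))
l=sel(.6,.72,-.09,.0,.15,.18);print("loop",rect(l))
print("hookrodtop",rect(sel(.715,.745,-.28,-.24,.245,.275)));hk=sel(.61,.71,-.29,-.24,.225,.275);print("hook",rect(hk),cv2.fitLine(hk[:,:2].astype(np.float32),2,0,.01,.01).ravel(),hk[hk[:,0]<.63].mean(0))
sc=sel(.6,.72,-.15,.0,.003,.14);print("scoop",rect(sc))
for b in [(180,249),(206,234),(213,250),(230,247)]:
    print("ball",X[b[1]-1,b[0]].round(3))
```

```text
rim (array([452.6, 166.4]), array([133.5, 292.3]), 12.0, 729, np.float64(0.121))
rim+handle (array([451.2, 173.3]), array([133.5, 306.3]), 12.0, 985, np.float64(0.1186))
handle (array([422.4, 308.4]), array([96. , 32.7]), 10.3, 177, np.float64(0.1129)) [0.42703993 0.31600921]
kn (array([543.8, 101.1]), array([30.3, 94.9]), 11.8, 184, np.float64(0.0878))
ks (array([389.9,  73.7]), array([26.1, 48.4]), 20.4, 113, np.float64(0.0879))
knob (array([ 452.3, -111.6]), array([31., 34.]), 10.2, 139, np.float64(0.1288))
disc (array([ 451.3, -111.6]), array([130.5, 130.9]), 54.4, 1775, np.float64(0.0991))
loop (array([664.8, -40.5]), array([40., 24.]), 18.9, 138, np.float64(0.1595))
hookrodtop (array([ 731.8, -250.4]), array([22.7, 23.5]), 8.6, 92, np.float64(0.2523))
hook (array([ 665.3, -264.2]), array([90.3,  8.7]), 7.3, 133, np.float64(0.2404)) [ 0.99198306  0.1263711   0.6635341  -0.26333085] [ 0.62376943 -0.26804258  0.25282509]
scoop (array([667.4, -80.3]), array([130.9, 104.6]), 88.2, 405, np.float64(0.0251))
ball [0.423 0.227 0.068]
ball [0.476 0.163 0.069]
ball [0.436 0.135 0.074]
ball [0.452 0.09  0.071]
```

```bash
cat > to.py <<'E'
import sys,numpy as np
from plant import ctrl
o=ctrl.get_obs();p=np.array(o["tool_pos"]);yaw=o["orientation"][2];y=np.radians(yaw)
A=np.array([[np.cos(y),np.sin(y),0],[np.sin(y),-np.cos(y),0],[0,0,-1]])
print("at",p.round(4),"rpy",np.round(o["orientation"],1),"j6",o["joint_pos"][5].round(1),"open",round(o["opening"],4),"t",round(o["clock"],1),"F",np.round(o["force"],1))
for a in sys.argv[1:]:
    v=np.array([float(k) for k in a.split(",")]); d=A@(v[:3]-p); tr=(yaw-v[3]+180)%360-180
    print(a,"->",d.round(4),"turn",round(tr,1))
E
python3 to.py .452,-.1115,.2,-168 .452,-.1115,.127,-168 .45,-.29,.2,-168
```

```text
at [ 0.1628 -0.6546  0.2277] rpy [ 179.9   -0.  -166. ] j6 -16.5 open 0.088 t 0.1 F [-0.1  0.3  0.1]
.452,-.1115,.2,-168 -> [-0.4117  0.4573  0.0277] turn 2.0
.452,-.1115,.127,-168 -> [-0.4117  0.4573  0.1007] turn 2.0
.45,-.29,.2,-168 -> [-0.3667  0.2846  0.0277] turn 2.0
```
Distance .615 → 10 rows. Use two commands. First 8 rows to (-.33,.366) ... Just do all 8 rows final then to.py.

```bash
python3 drive.py '[[-0.05,0.055,0.003,1,0.088],[-0.1,0.11,0.006,2,0.088],[-0.15,0.165,0.01,2,0.088],[-0.2,0.22,0.013,2,0.088],[-0.25,0.275,0.016,2,0.088],[-0.3,0.33,0.02,2,0.088],[-0.35,0.39,0.024,2,0.088],[-0.4117,0.4573,0.0277,2,0.088]]'; python3 to.py .452,-.1115,.127,-168
```

```text
clock: 1.1
tool_pos: [0.3984, -0.2124, 0.2061]
orientation: [-180.0, 0.0, -168.0]
force: [2.0, -0.7, -0.0]
opening: 0.0877
gripper_force: 0.0
at [ 0.3984 -0.2124  0.2061] rpy [-180.    0. -168.] j6 -75.1 open 0.0877 t 1.1 F [ 2.  -0.7 -0. ]
.452,-.1115,.127,-168 -> [-0.0734  0.0876  0.0791] turn -0.0
```

```bash
python3 drive.py '[[0,0,0,0,0.088],[0,0,0,0,0.088]]'; python3 to.py .452,-.1115,.127,-168
```

```text
clock: 1.35
tool_pos: [0.3979, -0.214, 0.206]
orientation: [180.0, -0.0, -167.9]
force: [-0.4, -0.7, -0.8]
opening: 0.0873
gripper_force: 0.0
at [ 0.3979 -0.214   0.206 ] rpy [ 180.    -0.  -167.9] j6 -74.8 open 0.0873 t 1.4 F [-0.4 -0.7 -0.8]
.452,-.1115,.127,-168 -> [-0.0743  0.089   0.079 ] turn 0.1
```

```bash
python3 drive.py '[[-0.037,0.044,0,0,0.088],[-0.0743,0.089,0,0,0.088],[-0.0743,0.089,0,0,0.088],[-0.0743,0.089,0.04,0,0.088],[-0.0743,0.089,0.079,0,0.088],[-0.0743,0.089,0.079,0,0.088],[-0.0743,0.089,0.079,0,0.0],[-0.0743,0.089,0.079,0,0.0]]'; python3 drive.py '[[0,0,0,0,0],[0,0,0,0,0],[0,0,-0.02,0,0],[0,0,-0.05,0,0],[0,0,-0.05,0,0]]'; python3 to.py .45,-.29,.177,-168
```

```text
clock: 2.35
tool_pos: [0.4533, -0.1123, 0.1287]
orientation: [-180.0, 0.2, -168.1]
force: [-0.1, 1.3, -0.1]
opening: 0.0731
gripper_force: 0.0
clock: 2.98
tool_pos: [0.4538, -0.1117, 0.1794]
orientation: [-180.0, 0.3, -168.0]
force: [0.5, -0.7, -0.5]
opening: 0.0231
gripper_force: 0.0
at [ 0.4538 -0.1117  0.1794] rpy [-180.     0.3 -168. ] j6 -88.4 open 0.0231 t 3.0 F [ 0.5 -0.7 -0.5]
.45,-.29,.177,-168 -> [ 0.0408 -0.1736  0.0024] turn 0.0
```

```bash
python3 drive.py '[[0,0,0,0,0.06],[0,0,0,0,0.06],[0,0,0,0,0.06],[0,0,0,0,0.06],[0,0,0.025,0,0.06],[0,0,0.051,0,0.06],[0,0,0.051,0,0.06]]';python3 drive.py '[[0,0,0,0,0],[0,0,0,0,0],[0,0,0,0,0],[0,0,0,0,0],[0,0,0,0,0],[0,0,0,0,0]]';python3 drive.py '[[0,0,-0.03,0,0],[0,0,-0.06,0,0],[0,0,-0.06,0,0]]'; python3 to.py .45,-.29,.177,-168
```

```text
clock: 3.85
tool_pos: [0.4508, -0.1121, 0.1246]
orientation: [180.0, -0.2, -168.0]
force: [-0.9, 0.7, -0.3]
opening: 0.0602
gripper_force: 0.0
clock: 4.6
tool_pos: [0.4527, -0.1118, 0.1267]
orientation: [-180.0, 0.1, -168.0]
force: [-2.0, 1.4, 5.5]
opening: 0.0322
gripper_force: 30.0
clock: 4.97
tool_pos: [0.4534, -0.1118, 0.1879]
orientation: [-180.0, 0.2, -168.0]
force: [0.5, 0.4, -2.7]
opening: 0.0323
gripper_force: 30.0
at [ 0.4534 -0.1118  0.1879] rpy [-180.     0.2 -168. ] j6 -88.4 open 0.0323 t 5.0 F [ 0.5  0.4 -2.7]
.45,-.29,.177,-168 -> [ 0.0403 -0.1737  0.0109] turn -0.0
```

```bash
python3 drive.py '[[0.013,-0.058,0,0,0],[0.027,-0.116,0,0,0],[0.0403,-0.1737,0,0,0],[0.0403,-0.1737,0.05,0,0],[0.0403,-0.1737,0.1,0,0],[0.0403,-0.1737,0.13,0,0],[0.0403,-0.1737,0.142,0,0],[0.0403,-0.1737,0.142,0,0]]';python3 drive.py '[[0,0,0,0,0.088],[0,0,0,0,0.088],[0,0,0,0,0.088],[0,0,0,0,0.088],[0,0,-0.06,0,0.088],[0,0,-0.12,0,0.088],[0,0,-0.16,0,0.088],[0,0,-0.16,0,0.088]]'; python3 to.py .421,.316,.2,-168 .421,.316,.113,-168
```

```text
clock: 5.98
tool_pos: [0.4483, -0.2899, 0.0433]
orientation: [180.0, -0.1, -168.0]
force: [0.5, 0.3, -2.1]
opening: 0.0322
gripper_force: 30.0
clock: 6.98
tool_pos: [0.4507, -0.2909, 0.208]
orientation: [-179.8, 0.4, -168.0]
force: [0.1, -0.3, 0.1]
opening: 0.0877
gripper_force: 0.0
at [ 0.4507 -0.2909  0.208 ] rpy [-179.8    0.4 -168. ] j6 -66.2 open 0.0877 t 7.0 F [ 0.1 -0.3  0.1]
.421,.316,.2,-168 -> [-0.097   0.5998  0.008 ] turn -0.0
.421,.316,.113,-168 -> [-0.097   0.5998  0.095 ] turn -0.0
```

```bash
python3 drive.py '[[-0.01,0.06,0,0,0.03],[-0.02,0.12,0,0,0.03],[-0.03,0.18,0,0,0.03],[-0.04,0.24,0,0,0.03],[-0.05,0.30,0,0,0.03],[-0.06,0.36,0,0,0.03],[-0.07,0.42,0,0,0.03],[-0.078,0.48,0,0,0.03]]';python3 drive.py '[[0,0,0,0,0.03]]'; python3 to.py .421,.316,.2,-168 .421,.316,.115,-168
```

```text
clock: 7.98
tool_pos: [0.4248, 0.1974, 0.2035]
orientation: [-180.0, -0.0, -168.0]
force: [1.2, -0.1, 0.4]
opening: 0.0302
gripper_force: 0.0
clock: 8.1
tool_pos: [0.425, 0.1988, 0.2031]
orientation: [-180.0, -0.1, -167.8]
force: [0.3, -1.2, 0.6]
opening: 0.0298
gripper_force: 0.0
at [0.425  0.1988 0.2031] rpy [-1.800e+02 -1.000e-01 -1.678e+02] j6 -127.0 open 0.0298 t 8.1 F [ 0.3 -1.2  0.6]
.421,.316,.2,-168 -> [-0.0209  0.1154  0.0031] turn 0.2
.421,.316,.115,-168 -> [-0.0209  0.1154  0.0881] turn 0.2
```

```bash
python3 drive.py '[[-0.01,0.058,0,0,0.03],[-0.0209,0.1154,0,0,0.03],[-0.0209,0.1154,0,0,0.03],[-0.0209,0.1154,0.045,0,0.03],[-0.0209,0.1154,0.088,0,0.03],[-0.0209,0.1154,0.088,0,0.03]]';python3 drive.py '[[0,0,0,0,0],[0,0,0,0,0],[0,0,0,0,0],[0,0,0,0,0]]'; python3 to.py
```

```text
clock: 8.85
tool_pos: [0.4207, 0.3097, 0.113]
orientation: [-179.7, -0.3, -168.1]
force: [0.2, 0.1, 1.2]
opening: 0.0298
gripper_force: 0.0
clock: 9.35
tool_pos: [0.4223, 0.313, 0.1168]
orientation: [179.9, 0.1, -168.0]
force: [-0.2, -0.1, 1.0]
opening: 0.0009
gripper_force: 0.0
at [0.4223 0.313  0.1168] rpy [ 1.799e+02  1.000e-01 -1.680e+02] j6 -136.0 open 0.0009 t 9.3 F [-0.2 -0.1  1. ]
```

Run:
```python
from h import *
s,X=snap("top");t=s["frame"][170:310,100:300,::-1]
s2,X2=snap("side");a=s2["frame"][100:240,140:340,::-1]
cv2.imwrite("pics/c1.png",np.hstack([cv2.resize(t,None,fx=2,fy=2),cv2.resize(a,None,fx=2,fy=2)]))
o=pickle.load(open("pics/top0.pkl","rb"));Y=cloud(o)
m=(Y[...,0]>.36)&(Y[...,0]<.48)&(Y[...,1]>.29)&(Y[...,1]<.36)&(Y[...,2]>.095)&(Y[...,2]<.125)
P=Y[m];u=np.array([-.208,.978]);p=np.array([.978,.208]);d=P[:,:2]-[.470,.085]
print(np.histogram(d@u,bins=np.arange(.19,.26,.005)));print(np.histogram((d@p),bins=np.arange(-.08,.08,.01)))
k=(d@u>.225)&(abs(d@p)<.03);print(P[k].mean(0),(d@u)[k].mean())
```

```text
(array([ 0,  0,  3,  6,  6,  7, 15, 13, 43, 77, 31,  0,  0,  0]), array([0.19 , 0.195, 0.2  , 0.205, 0.21 , 0.215, 0.22 , 0.225, 0.23 ,
       0.235, 0.24 , 0.245, 0.25 , 0.255, 0.26 ]))
(array([ 0,  0,  0, 31, 15, 15, 16, 16, 13, 15, 15, 16, 49,  0,  0]), array([-8.00000000e-02, -7.00000000e-02, -6.00000000e-02, -5.00000000e-02,
       -4.00000000e-02, -3.00000000e-02, -2.00000000e-02, -1.00000000e-02,
       -4.16333634e-17,  1.00000000e-02,  2.00000000e-02,  3.00000000e-02,
        4.00000000e-02,  5.00000000e-02,  6.00000000e-02,  7.00000000e-02]))
[0.42037079 0.31717681 0.1130388 ] 0.23739179810253874
```

View pics/c1.png

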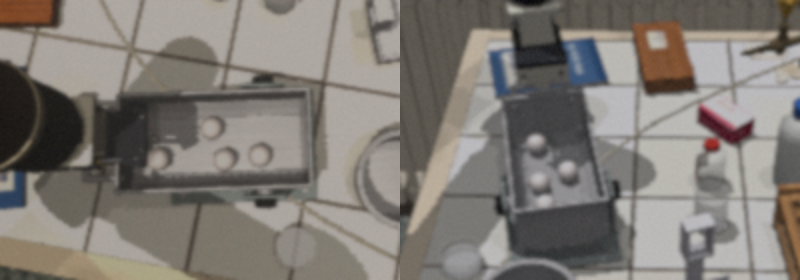

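Run:
```python
from h import *
s,X=snap("wrist") if 0 else (None,None)
from plant import ctrl
s=ctrl.snapshot("wrist");pickle.dump(s,open("pics/w0.pkl","wb"))
print({k:v for k,v in s.items() if k not in("frame","z_map")})
cv2.imwrite("pics/w0.png",s["frame"][:,:,::-1])
```

```text
{'fovy': 58.52719271913727, 'cx': 260.6108829579061, 'cy': 192.98360662736337, 'T_tool_cam': array([[-1.74561848e-04, -9.67108440e-01, -2.54364374e-01,
         6.83202492e-02],
       [ 9.99999959e-01, -2.26222118e-04,  1.73843053e-04,
         3.55235235e-04],
       [-2.25667931e-04, -2.54364334e-01,  9.67108440e-01,
        -1.55289441e-01],
       [ 0.00000000e+00,  0.00000000e+00,  0.00000000e+00,
         1.00000000e+00]])}
```

View pics/w0.png

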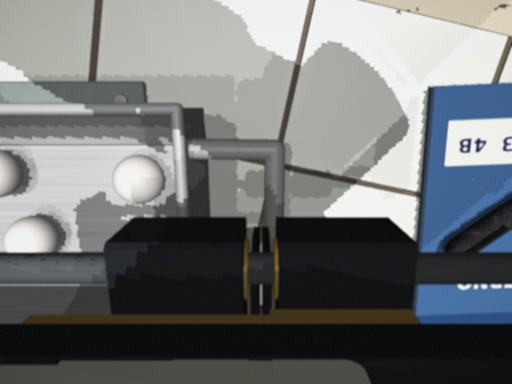

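```bash
python3 - <<'E'
from h import *
s=pickle.load(open("pics/w0.pkl","rb"));T=s["T_tool_cam"]
z=s["z_map"];h=384;f=h/2/np.tan(np.radians(s["fovy"]/2))
for n,(u,v) in dict(bar=(274,205),bar2=(274,180),arm=(225,150),rim=(60,110),fingL=(180,240),fingR=(350,240),gapcentre=(262,270),padL=(247,270)).items():
    Z=z[v,u];P=np.array([(u-s["cx"])/f*Z,(v-s["cy"])/f*Z,Z,1]);print(n,Z.round(3),(T@P)[:3].round(4))
E
python3 to.py
```

```text
bar 0.165 [0.0208 0.0068 0.0028]
bar2 0.163 [0.0328 0.0068 0.0041]
arm 0.161 [ 0.0469 -0.0163  0.0054]
rim 0.147 [ 0.0654 -0.0856 -0.0041]
fingL 0.076 [ 0.0389 -0.0175 -0.0845]
fingR 0.076 [ 0.039   0.0201 -0.0848]
gapcentre 0.081 [ 0.0302  0.0007 -0.0818]
padL 0.079 [ 0.0312 -0.0028 -0.0837]
at [0.4221 0.3129 0.1163] rpy [ 180.    0. -168.] j6 -136.0 open 0.0002 t 9.5 F [-0.4  0.3  0.5]
```

```bash
python3 drive.py '[[0,0,-0.015,0,0],[0,0,-0.03,0,0],[0,0,-0.03,0,0]]'
python3 - <<'E'
from h import *
from plant import ctrl
s=ctrl.snapshot("wrist");T=s["T_tool_cam"]
cv2.imwrite("pics/w1.png",s["frame"][:,:,::-1])
z=s["z_map"];f=192/np.tan(np.radians(s["fovy"]/2))
v,u=np.mgrid[:384,:512];P=np.stack([(u-s["cx"])/f*z,(v-s["cy"])/f*z,z],-1)@T[:3,:3].T+T[:3,3]
m=(P[...,0]>.015)&(P[...,0]<.03)&(abs(P[...,1])<.04)&(P[...,2]>.0)&(P[...,2]<.09);Q=P[m];print(len(Q),Q.min(0) if len(Q) else 0,Q.mean(0) if len(Q) else 0)
E
python3 to.py
```

```text
clock: 9.88
tool_pos: [0.4229, 0.3138, 0.1481]
orientation: [179.9, 0.2, -168.0]
force: [0.5, -0.2, 0.2]
opening: 0.0003
gripper_force: 0.0
968 [ 0.01500824 -0.03992776  0.02505206] [ 0.02261116 -0.01780473  0.04138767]
at [0.4224 0.3133 0.1472] rpy [ 1.799e+02  1.000e-01 -1.680e+02] j6 -136.0 open 0.001 t 9.9 F [-0.5 -0.3  0. ]
```

View pics/w1.png

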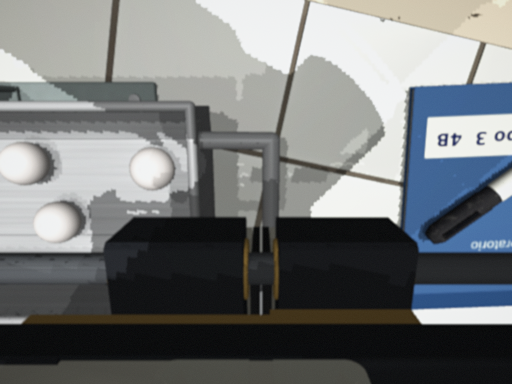

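```bash
python3 drive.py '[[0,0.005,0,0,0.034],[0,0.005,0,0,0.034],[0,0.005,0,0,0.034],[0,0.005,0,0,0.034],[0,0.005,0,0,0.034],[0,0.005,0.018,0,0.034],[0,0.005,0.036,0,0.034],[0,0.005,0.036,0,0.034]]'; python3 to.py
python3 - <<'E'
from h import *
from plant import ctrl
s=ctrl.snapshot("wrist")
cv2.imwrite("pics/w2.png",s["frame"][:,:,::-1])
E
python3 drive.py '[[0,0,0,0,0],[0,0,0,0,0],[0,0,0,0,0]]'
```

```text
clock: 10.92
tool_pos: [0.4205, 0.3169, 0.109]
orientation: [-179.9, -0.1, -168.0]
force: [-0.3, 0.3, -0.1]
opening: 0.0338
gripper_force: 0.0
at [0.4205 0.3169 0.109 ] rpy [-1.799e+02 -1.000e-01 -1.680e+02] j6 -136.4 open 0.0338 t 10.9 F [-0.3  0.3 -0.1]
clock: 11.35
tool_pos: [0.4213, 0.3191, 0.1107]
orientation: [179.8, 0.1, -168.0]
force: [-9.6, 13.8, -1.4]
opening: 0.0096
gripper_force: 8.0
```

View pics/w2.png

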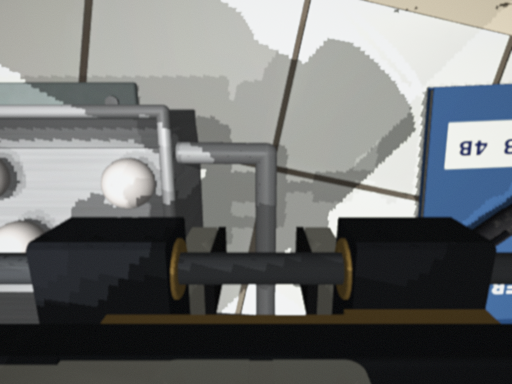

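The wrist view shows the bar at column 266 between the open fingers, and after closing the grip reads 9.6 mm. I raise it along the arc.

```bash
python3 drive.py '[[0,0,0,0,0],[0,-0.0022,-0.0118,0,0],[0,-0.0046,-0.0234,0,0],[0,-0.008,-0.035,0,0],[0,-0.0115,-0.0462,0,0],[0,-0.016,-0.0573,0,0],[0,-0.0206,-0.0682,0,0],[0,-0.026,-0.079,0,0]]'; python3 drive.py '[[0,-0.0059,-0.0102,0,0],[0,-0.0085,-0.0143,0,0],[0,-0.0097,-0.0163,0,0],[0,-0.0097,-0.0163,0,0],[0,-0.0097,-0.0163,0,0],[0,-0.0097,-0.0163,0,0],[0,-0.0097,-0.0163,0,0],[0,-0.0097,-0.0163,0,0]]'
python3 drive.py '[[0,0,0,0,0],[0,0,0,0,0],[0,0,0,0,0],[0,0,0,0,0]]'
python3 - <<'E'
from h import *
s,X=snap("top")
cv2.imwrite("pics/t2.png",cv2.resize(s["frame"][190:300,120:350,::-1],None,fx=3,fy=3))
E
```

```text
clock: 12.35
tool_pos: [0.4262, 0.2946, 0.1895]
orientation: [179.7, 0.1, -168.0]
force: [-1.9, 8.5, -4.2]
opening: 0.0074
gripper_force: 28.7
clock: 13.35
tool_pos: [0.4282, 0.2855, 0.206]
orientation: [179.7, 0.1, -168.0]
force: [-6.3, 8.7, -0.3]
opening: 0.007
gripper_force: 28.1
clock: 13.85
tool_pos: [0.4282, 0.2855, 0.206]
orientation: [179.7, 0.1, -168.0]
force: [-5.1, 9.3, 0.5]
opening: 0.0069
gripper_force: 28.1
```

View pics/t2.png

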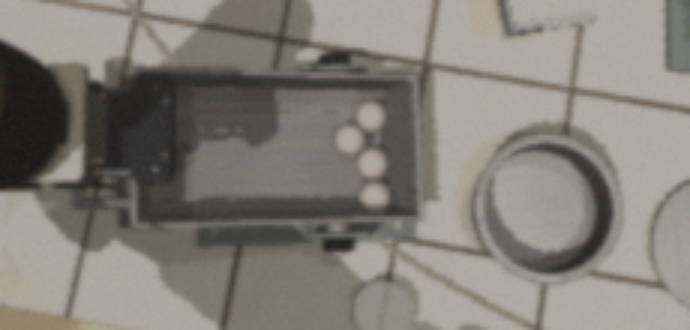

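```bash
cat > tilt.py <<'E'
from h import *
s,X=snap("top");u=np.array([-.208,.978]);p=np.array([.978,.208])
d=X[...,:2]-[.470,.085];a=d@u;b=d@p
m=(abs(abs(b)-.0635)<.006)&(a>-.05)&(a<.18)&(X[...,2]>.06);Q=np.c_[a[m],X[m][:,2]]
# upper envelope of side-wall rims
xs=[];zs=[]
for c in np.arange(-.05,.18,.01):
    k=(Q[:,0]>=c)&(Q[:,0]<c+.01)
    if k.sum()>3: xs.append(c+.005);zs.append(np.percentile(Q[k,1],85))
f=np.polyfit(xs,zs,1);print("tilt",np.arctan(f[0]).round(3),"z0",f[1].round(3))
o=pickle.dump(s,open("pics/last.pkl","wb"))
F=s["frame"].astype(int);w=(F.min(2)>120)&(abs(b)<.058)&(a>-.06)&(a<.19)
n,l,st,ce=cv2.connectedComponentsWithStats(w.astype(np.uint8))
for i in range(1,n):
    if 15<st[i,4]<400:
        q=X[l==i];q=q[np.isfinite(q[:,0])]
        if len(q): e=q[:,:2].mean(0)-[.470,.085];print("blob",st[i,4],ce[i].round(),"u",(e@u).round(3),"p",(e@p).round(3),"z",np.median(q[:,2]).round(3))
E
python3 tilt.py
python3 drive.py '[[0,0.0045,0.008,0,0],[0,0.009,0.016,0,0],[0,0.0138,0.0251,0,0],[0,0.0185,0.036,0,0],[0,0.0229,0.0471,0,0],[0,0.0265,0.0585,0,0],[0,0.0298,0.0699,0,0],[0,0.0315,0.078,0,0]]'
python3 drive.py '[[0,0.001,0.004,0,0],[0,0.0018,0.0085,0,0],[0,0.0018,0.0085,0,0],[0,0.0018,0.0085,0,0]]'; python3 tilt.py
```

```text
tilt 0.384 z0 0.127
blob 60 [243. 228.] u -0.028 p 0.033 z 0.053
blob 63 [236. 236.] u -0.008 p 0.011 z 0.062
blob 73 [142. 246.] u 0.163 p -0.029 z 0.37
blob 61 [243. 244.] u -0.028 p -0.011 z 0.052
blob 46 [244. 255.] u -0.03 p -0.041 z 0.056
clock: 14.95
tool_pos: [0.4231, 0.3164, 0.1289]
orientation: [179.8, 0.2, -168.0]
force: [-2.2, 5.3, 7.1]
opening: 0.0003
gripper_force: 3.3
clock: 15.45
tool_pos: [0.4224, 0.3166, 0.12]
orientation: [179.9, 0.1, -168.0]
force: [0.5, 3.4, 6.1]
opening: 0.0006
gripper_force: 2.8
tilt 0.014 z0 0.123
blob 61 [247. 228.] u -0.039 p 0.033 z 0.068
```

```bash
sed -i 's/^s,X=snap("top")/import sys\nif len(sys.argv)>1: s=pickle.load(open(sys.argv[1],"rb"));X=cloud(s)\nelse: s,X=snap("top")/' tilt.py; python3 tilt.py pics/top0.pkl; python3 tilt.py pics/last.pkl
python3 - <<'E'
from h import *
s=pickle.load(open("pics/last.pkl","rb"))
cv2.imwrite("pics/t3.png",cv2.resize(s["frame"][190:300,120:350,::-1],None,fx=3,fy=3))
E
```

```text
Traceback (most recent call last):
  File "tilt.py", line 5, in <module>
    d=X[...,:2]-[.470,.085];a=d@u;b=d@p
                                ^
NameError: name 'u' is not defined
Traceback (most recent call last):
  File "tilt.py", line 5, in <module>
    d=X[...,:2]-[.470,.085];a=d@u;b=d@p
                                ^
NameError: name 'u' is not defined
```

View pics/t3.png

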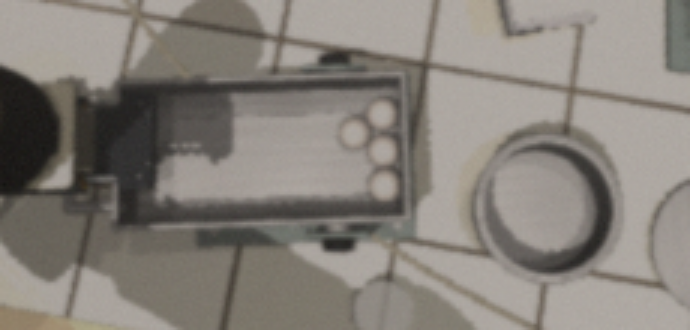

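```bash
sed -i 's/^else: s,X=snap("top");u=/else: s,X=snap("top")\nu=/' tilt.py; python3 tilt.py pics/top0.pkl | head -1; python3 tilt.py pics/last.pkl|head -1;  python3 to.py
```

```text
tilt 0.0 z0 0.123
tilt 0.0 z0 0.123
at [0.4224 0.3165 0.1199] rpy [ 1.799e+02  1.000e-01 -1.680e+02] j6 -136.2 open 0.0005 t 15.5 F [-0.4  3.8  5.1]
```

```bash
python3 drive.py '[[0,0,-0.02,0,0.036],[0,0,-0.02,0,0.036],[0,0,-0.02,0,0.036],[0,0,-0.02,0,0.036],[0,0,-0.02,0,0.036],[0,0,0.0,0,0.036],[0,0,0.018,0,0.036],[0,0,0.018,0,0.036]]'; python3 drive.py '[[0,0,0,0,0],[0,0,0,0,0],[0,0,0,0,0],[0,0,0,0,0]]'; python3 to.py
```

```text
clock: 16.5
tool_pos: [0.4209, 0.3144, 0.0995]
orientation: [-179.9, -0.1, -168.0]
force: [-0.7, 0.6, 0.9]
opening: 0.0362
gripper_force: 0.0
clock: 17.0
tool_pos: [0.4214, 0.3187, 0.1016]
orientation: [179.7, 0.1, -168.0]
force: [-7.3, 12.1, -2.2]
opening: 0.0091
gripper_force: 30.0
at [0.4214 0.3187 0.1016] rpy [ 1.797e+02  1.000e-01 -1.680e+02] j6 -136.2 open 0.0091 t 17.0 F [-7.3 12.1 -2.2]
```

```bash
python3 drive.py '[[0,-0.002,-0.0118,0,0],[0,-0.0046,-0.0234,0,0],[0,-0.008,-0.035,0,0],[0,-0.0115,-0.0462,0,0],[0,-0.016,-0.0573,0,0],[0,-0.0206,-0.0682,0,0],[0,-0.026,-0.079,0,0],[0,-0.0319,-0.0892,0,0]]'; python3 drive.py '[[0,-0.004,-0.006,0,0],[0,-0.004,-0.006,0,0],[0,-0.004,-0.006,0,0],[0,-0.004,-0.006,0,0],[0,-0.004,-0.006,0,0],[0,-0.004,-0.006,0,0]]'; python3 tilt.py
```

```text
clock: 18.0
tool_pos: [0.428, 0.2869, 0.1908]
orientation: [179.7, 0.1, -168.0]
force: [-3.3, 10.2, -4.1]
opening: 0.0091
gripper_force: 30.0
clock: 18.75
tool_pos: [0.4279, 0.2854, 0.1942]
orientation: [179.5, 0.0, -168.0]
force: [-2.4, 21.7, -20.5]
opening: 0.0089
gripper_force: 30.0
tilt 0.386 z0 0.127
blob 56 [243. 228.] u -0.028 p 0.033 z 0.052
blob 64 [234. 234.] u -0.004 p 0.016 z 0.064
blob 61 [243. 241.] u -0.028 p -0.002 z 0.053
blob 76 [144. 246.] u 0.163 p -0.029 z 0.358
blob 62 [243. 252.] u -0.028 p -0.033 z 0.053
```

```bash
python3 drive.py '[[0,0.005,0.008,0,0],[0,0.01,0.018,0,0],[0,0.0153,0.027,0,0],[0,0.02,0.0379,0,0],[0,0.0244,0.049,0,0],[0,0.0279,0.0602,0,0],[0,0.0313,0.0718,0,0],[0,0.0335,0.083,0,0]]';python3 drive.py '[[0,0.0015,0.0055,0,0],[0,0.002,0.0095,0,0],[0,0.002,0.0095,0,0],[0,0.002,0.0095,0,0.03],[0,0.002,0.0095,0,0.03],[0,0.002,0.0095,0,0.03],[0,0.002,0.0095,0,0.03]]';python3 drive.py '[[0,0,-0.06,0,0.03],[0,0,-0.12,0,0.06],[0,0,-0.15,0,0.06],[0,0,-0.15,0,0.06]]'; python3 tilt.py; python3 to.py .6645,-.040,.25,108.9 .6645,-.040,.25,-71.1
```

```text
clock: 19.8
tool_pos: [0.4216, 0.3165, 0.1144]
orientation: [179.7, 0.1, -168.0]
force: [-13.2, 11.5, 8.8]
opening: 0.0086
gripper_force: 30.0
clock: 20.68
tool_pos: [0.4218, 0.3147, 0.1036]
orientation: [-180.0, -0.0, -168.0]
force: [-0.2, 1.0, -0.4]
opening: 0.0298
gripper_force: 0.0
clock: 21.18
tool_pos: [0.4227, 0.3158, 0.2565]
orientation: [179.8, 0.2, -168.0]
force: [-0.2, 0.2, 0.2]
opening: 0.0545
gripper_force: 0.0
tilt 0.024 z0 0.123
blob 58 [247. 228.] u -0.039 p 0.033 z 0.068
blob 24 [120. 242.] u 0.188 p -0.026 z 0.421
at [0.4219 0.3151 0.2545] rpy [ 1.799e+02  1.000e-01 -1.681e+02] j6 -136.2 open 0.0571 t 21.2 F [-0.8 -0.  -0.1]
.6645,-.040,.25,108.9 -> [-0.1638 -0.3976  0.0045] turn 83.0
.6645,-.040,.25,-71.1 -> [-0.1638 -0.3976  0.0045] turn -97.0
```

```bash
python3 drive.py '[[-0.016,-0.04,0,-10,0.06],[-0.033,-0.08,0,-20,0.06],[-0.05,-0.12,0,-30,0.06],[-0.066,-0.16,0,-40,0.06],[-0.083,-0.2,0,-50,0.06],[-0.1,-0.24,0,-60,0.06],[-0.116,-0.28,0,-70,0.06],[-0.133,-0.32,0,-80,0.06]]'; python3 drive.py '[[0,0,0,0,0.06]]'; python3 to.py .6645,-.040,.25,-71.1
```

```text
clock: 22.22
tool_pos: [0.6181, 0.028, 0.2518]
orientation: [179.8, -0.0, -87.7]
force: [1.1, 1.3, -0.9]
opening: 0.0604
gripper_force: 0.0
clock: 22.35
tool_pos: [0.6185, 0.0269, 0.251]
orientation: [179.8, -0.1, -88.1]
force: [-0.6, 0.2, -0.1]
opening: 0.0603
gripper_force: 0.0
at [0.6185 0.0269 0.251 ] rpy [ 1.798e+02 -1.000e-01 -8.810e+01] j6 -18.6 open 0.0603 t 22.4 F [-0.6  0.2 -0.1]
.6645,-.040,.25,-71.1 -> [ 0.0684 -0.0438  0.001 ] turn -17.0
```

Move over the scoop and check with the wrist camera.

```bash
python3 drive.py '[[0.034,-0.022,0,-8.5,0.06],[0.0684,-0.0438,0,-17,0.06],[0.0684,-0.0438,0,-17,0.06],[0.0684,-0.0438,0,-17,0.06]]'
cat > wr.py <<'E'
from h import *
from plant import ctrl
import sys
def wrist():
    o=ctrl.get_obs();s=ctrl.snapshot("wrist");T=s["T_tool_cam"]
    z=s["z_map"];f=192/np.tan(np.radians(s["fovy"]/2))
    v,u=np.mgrid[:384,:512];P=np.stack([(u-s["cx"])/f*z,(v-s["cy"])/f*z,z],-1)@T[:3,:3].T+T[:3,3]
    P[z==0]=np.nan
    return o,s,P
E
python3 - <<'E'
from wr import *
o,s,P=wrist();pickle.dump((o,s,P),open("pics/w3.pkl","wb"))
cv2.imwrite("pics/w3.png",s["frame"][:,:,::-1])
tz=o["tool_pos"][2]-P[...,2]
m=(abs(tz-.158)<.008)&(abs(P[...,0])<.06)&(abs(P[...,1])<.06);Q=P[m]
print(o["tool_pos"],len(Q),cv2.minAreaRect((Q[:,:2]*1000).astype(np.float32)),np.median(Q[:,2]))
m=(tz<.06)&(tz>.005)&(abs(P[...,1])<.08)&(P[...,0]<.13);Q=P[m];print(len(Q),cv2.minAreaRect((Q[:,:2]*1000).astype(np.float32)))
E
```

```text
clock: 22.85
tool_pos: [0.6636, -0.037, 0.2523]
orientation: [179.9, 0.0, -71.2]
force: [0.6, 0.2, 0.7]
opening: 0.0601
gripper_force: 0.0
[ 0.66355901 -0.03700611  0.25233314] 1664 ((3.5287933349609375, 0.3695182800292969), (24.32743263244629, 39.66688537597656), 0.26636379957199097) 0.09341782199116636
2229 ((-50.24790954589844, 7.639717102050781), (294.9332580566406, 159.37640380859375), 4.306734561920166)
```

View pics/w3.png

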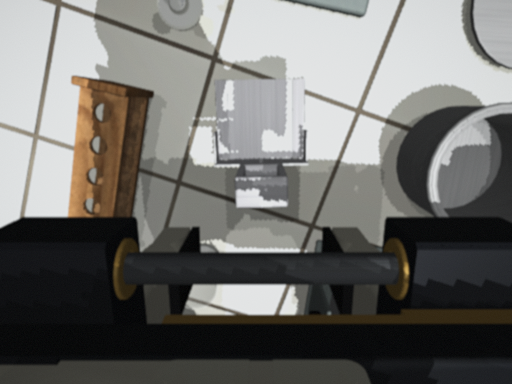

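```bash
python3 drive.py '[[0.0035,0,0.05,0,0.06],[0.0035,0,0.09,0,0.06],[0.0035,0,0.108,0,0.06],[0.0035,0,0.108,0,0.06],[0.0035,0,0.108,0,0],[0.0035,0,0.108,0,0],[0.0035,0,0.108,0,0],[0.0035,0,0.108,0,0]]'; python3 drive.py '[[0,0,0,0,0],[0,0,0,0,0],[0,0,-0.03,0,0],[0,0,-0.08,0,0],[0,0,-0.12,0,0],[0,0,-0.12,0,0]]'; python3 to.py .452,-.112,.26,-78
python3 - <<'E'
from h import *
s,X=snap("side");pickle.dump(s,open("pics/s4.pkl","wb"))
m=(X[...,0]>.55)&(X[...,0]<.75)&(X[...,1]>-.16)&(X[...,1]<.05)&(X[...,2]>.07)&(X[...,2]<.3)
print(m.sum()); v,u=np.nonzero(m);print(u.min(),u.max(),v.min(),v.max())
cv2.imwrite("pics/s4.png",cv2.resize(s["frame"][120:300,220:400,::-1],None,fx=3,fy=3))
E
```

```text
clock: 23.9
tool_pos: [0.666, -0.0406, 0.147]
orientation: [-179.9, -0.0, -71.0]
force: [-2.0, 1.3, 5.4]
opening: 0.0397
gripper_force: 29.9
clock: 24.65
tool_pos: [0.6671, -0.0407, 0.2698]
orientation: [-179.6, -0.1, -71.0]
force: [0.5, -0.4, -1.4]
opening: 0.0399
gripper_force: 29.9
at [ 0.6671 -0.0407  0.2698] rpy [-1.796e+02 -1.000e-01 -7.100e+01] j6 5.7 open 0.0399 t 24.6 F [ 0.5 -0.4 -1.4]
.452,-.112,.26,-78 -> [-0.0025  0.2266  0.0098] turn 7.0
2250
270 321 163 250
```

View pics/s4.png

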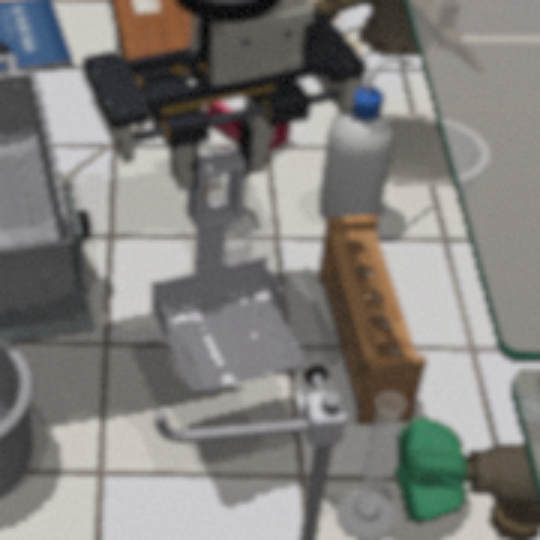

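```bash
cat > sct.py <<'E'
from h import *
from plant import ctrl
def toolpts(X,o):
    y=np.radians(o["orientation"][2]);A=np.array([[np.cos(y),np.sin(y),0],[np.sin(y),-np.cos(y),0],[0,0,-1]])
    return (X-o["tool_pos"])@A.T
def fit(cam):
    o=ctrl.get_obs();s,X=snap(cam);Q=toolpts(X,o)
    m=(Q[...,0]>.012)&(Q[...,0]<.088)&(abs(Q[...,1])<.033)&(Q[...,2]>.1)&(Q[...,2]<.18);q=Q[m]
    if len(q)<20: print(cam,"few",len(q));return s,Q
    for _ in range(4):
        c=np.linalg.lstsq(np.c_[q[:,:2],np.ones(len(q))],q[:,2],rcond=None)[0];r=q[:,2]-np.c_[q[:,:2],np.ones(len(q))]@c;q=q[abs(r)<max(.003,1.5*r.std())]
    print(cam,len(q),"lip-up deg",np.degrees(np.arctan(-c[0])).round(2),"roll",np.degrees(np.arctan(c[1])).round(2),"floor z at heel/lip",c[2].round(4),(c[2]+.09*c[0]).round(4),"std",r.std().round(4))
    return s,Q
if __name__=="__main__":
    fit("side");fit("top")
E
python3 sct.py; python3 to.py .4448,.2033,.30,-78
```

```text
side 584 lip-up deg 0.23 roll -0.68 floor z at heel/lip 0.1453 0.145 std 0.0013
top few 16
at [ 0.6647 -0.0406  0.2644] rpy [ 1.799e+02  1.000e-01 -7.100e+01] j6 5.7 open 0.0398 t 24.8 F [-0.3  1.3 -2.2]
.4448,.2033,.30,-78 -> [-0.3021  0.1287 -0.0356] turn 7.0
```

```bash
python3 drive.py '[[-0.05,0.02,-0.035,2,0],[-0.1,0.04,-0.035,4,0],[-0.15,0.06,-0.035,6,0],[-0.2,0.08,-0.035,7,0],[-0.25,0.105,-0.035,7,0],[-0.3021,0.1287,-0.0356,7,0],[-0.3021,0.1287,-0.0356,7,0],[-0.3021,0.1287,-0.0356,7,0]]'; python3 to.py .4448,.2033,.195,-78; python3 sct.py
```

```text
clock: 25.8
tool_pos: [0.4451, 0.2032, 0.3003]
orientation: [179.9, -0.0, -78.0]
force: [-0.0, -0.5, -1.4]
opening: 0.0397
gripper_force: 30.0
at [0.4451 0.2032 0.3003] rpy [179.9  -0.  -78. ] j6 -35.6 open 0.0397 t 25.8 F [-0.  -0.5 -1.4]
.4448,.2033,.195,-78 -> [-0.0002  0.0003  0.1053] turn 0.0
side 357 lip-up deg -0.36 roll -0.51 floor z at heel/lip 0.1449 0.1455 std 0.0013
top 709 lip-up deg -0.49 roll -0.73 floor z at heel/lip 0.1442 0.145 std 0.0013
```

Level within 0.5°. Lower it to just above the trough floor, then down to contact, watching the force.

```bash
python3 drive.py '[[0,0,0.04,0,0],[0,0,0.08,0,0],[0,0,0.1,0,0],[0,0,0.106,0,0],[0,0,0.106,0,0]]'; python3 drive.py '[[0,0,0.003,0,0],[0,0,0.003,0,0]]';  python3 drive.py '[[0,0,0.003,0,0],[0,0,0.003,0,0]]'; python3 sct.py; python3 tilt.py
```

```text
clock: 26.52
tool_pos: [0.4461, 0.2027, 0.1952]
orientation: [180.0, -0.0, -78.1]
force: [0.6, -0.6, -0.5]
opening: 0.0396
gripper_force: 30.0
clock: 26.78
tool_pos: [0.4457, 0.2033, 0.1927]
orientation: [-180.0, 0.0, -78.0]
force: [0.2, -0.0, -1.1]
opening: 0.0398
gripper_force: 30.0
clock: 27.02
tool_pos: [0.4457, 0.2034, 0.1895]
orientation: [-180.0, 0.0, -78.0]
force: [0.8, -0.3, 0.8]
opening: 0.04
gripper_force: 30.0
side 320 lip-up deg -0.99 roll 0.24 floor z at heel/lip 0.1445 0.146 std 0.0014
top 538 lip-up deg -1.08 roll -0.22 floor z at heel/lip 0.1438 0.1455 std 0.0015
tilt 1.208 z0 0.104
```

```bash
python3 drive.py '[[0.012,0,0.0003,0,0],[0.024,0,0.0006,0,0],[0.036,0,0.0009,0,0],[0.046,0,0.001,0,0],[0.056,0,0.0013,0,0],[0.064,0,0.0015,0,0],[0.072,0,0.0018,0,0],[0.078,0,0.002,0,0]]'; python3 drive.py '[[0.005,0,0,0,0],[0.01,0,0,0,0],[0.01,0,0,0,0]]'; python3 to.py
python3 - <<'E'
from sct import *
s,Q=fit("top"); cv2.imwrite("pics/t5.png",cv2.resize(s["frame"][190:300,120:350,::-1],None,fx=3,fy=3))
s,Q=fit("side"); cv2.imwrite("pics/s5.png",cv2.resize(s["frame"][110:260,160:300,::-1],None,fx=3,fy=3))
E
```

```text
clock: 28.18
tool_pos: [0.4637, 0.1296, 0.1908]
orientation: [-179.6, 0.3, -78.0]
force: [-15.7, 16.8, 37.9]
opening: 0.0397
gripper_force: 30.2
clock: 28.55
tool_pos: [0.4665, 0.1202, 0.1923]
orientation: [-179.5, 0.3, -78.0]
force: [-14.9, 14.6, 37.7]
opening: 0.04
gripper_force: 30.2
at [0.4665 0.1202 0.1923] rpy [-179.5    0.3  -78. ] j6 -25.8 open 0.04 t 28.6 F [-14.9  14.6  37.7]
top 254 lip-up deg 24.74 roll 8.16 floor z at heel/lip 0.1617 0.1202 std 0.0045
side 28 lip-up deg 21.96 roll -0.33 floor z at heel/lip 0.1506 0.1143 std 0.0016
```

View pics/t5.png

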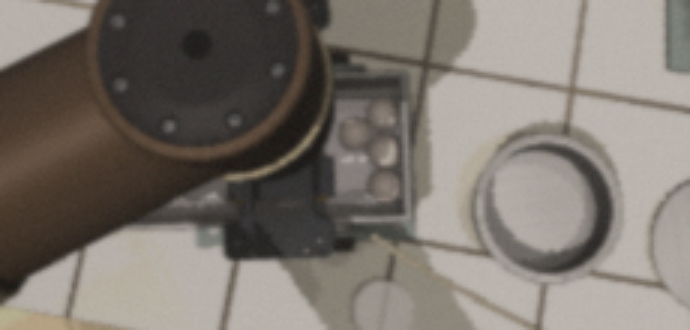

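View pics/s5.png

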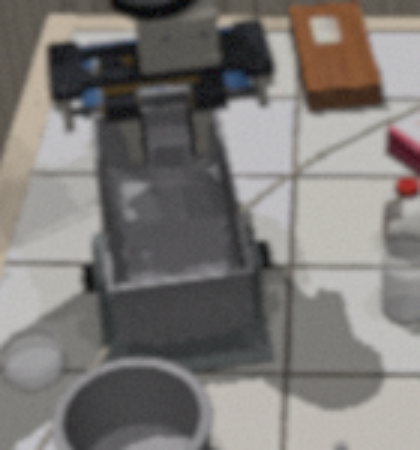

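```bash
python3 drive.py '[[-0.004,0.002,-0.004,0,0],[-0.008,0.003,-0.006,0,0],[-0.008,0.003,-0.006,0,0],[-0.008,0.003,-0.006,0,0]]'
python3 - <<'E'
from sct import *
fit("top")
s=pickle.load(open("pics/top0.pkl","rb"));X=cloud(s);u=np.array([-.208,.978]);p=np.array([.978,.208]);d=X[...,:2]-[.470,.085];a=d@u;b=d@p
for lo in(-.04,.1):
    m=(a>lo)&(a<lo+.07)&(X[...,2]>.115)&(X[...,2]<.13);print(lo,np.median(b[m&(b>0.04)]),np.median(b[m&(b<-.04)]))
E
python3 to.py
```

```text
clock: 29.15
tool_pos: [0.4589, 0.124, 0.1927]
orientation: [179.9, -0.0, -78.0]
force: [-0.3, 1.0, 0.5]
opening: 0.0399
gripper_force: 29.9
top 296 lip-up deg 22.67 roll 6.3 floor z at heel/lip 0.16 0.1224 std 0.0039
-0.04 0.06561626266408874 -0.06405058378069689
0.1 0.06317152826524461 -0.06382001370230847
at [0.4589 0.1239 0.1927] rpy [179.9  -0.  -78. ] j6 -27.0 open 0.0396 t 29.2 F [0.5 0.5 0.8]
```

```bash
cat > balls.py <<'E'
from sct import *
u=np.array([-.208,.978]);p=np.array([.978,.208])
s,X=snap("top");d=X[...,:2]-[.470,.085];a=d@u;b=d@p
H=np.full((26,26),np.nan)
m=(a>-.065)&(a<.039)&(abs(b)<.052)&(X[...,2]<.16)
# heights on a 4 mm grid: rows u from wall up, columns p
for i in range(26):
    for j in range(26):
        k=m&(abs(a-(-.063+.004*i))<.0025)&(abs(b-(-.05+.004*j))<.0025)
        if k.any(): H[i,j]=np.median(X[k][:,2])*1000
for i in range(26): print(int(-63+4*i),' '.join('..' if np.isnan(x) else '%3d'%x for x in H[i]))
E
python3 balls.py
```

```text
-63 120 119 123 123 120 123 122 118 118 120 120 120 118 120 120 120 122 119 121 119 121 119 119 121 120 118
-59  92  99 101 103 105  93 108 112 115 118 120 120 118 121 120 119 117  88  92 119  96  82 100  91 108 101
-55  55  58  70  78  74  77  66  38  39  38  38  58  58  52  49  38  44  54  59  64  66  72  75  62  40  45
-51  44  58  65  66  67  66  61  39  39  59  62  65  64  65  61  37  37  48  64  65  65  65  64  51  42  44
-47  51  61  67  71  69  68  64  64  46  65  72  71  70  69  66  61  49  64  67  68  67  69  65  62  44  46
-43  63  65  69  69  70  69  68  61  62  66  66  71  69  71  70  64  60  65  66  72  70  68  66  68  42  42
-39  62  66  69  69  71  69  68  61  63  65  66  70  70  69  68  60  60  65  70  70  70  69  66  65  42  43
-35  57  65  68  69  70  69  65  63  55  65  66  70  70  67  65  62  58  64  66  69  70  69  69  61  45  43
-31  44  57  65  66  66  66  61  52  43  61  64  67  67  65  62  59  38  58  65  64  65  65  63  46  42  43
-27  45  46  62  64  65  60  52  41  42  42  57  65  65  61  62  65  67  67  65  61  60  62  53  46  43  44
-23  46  43  42  43 
[... 854 characters left out ...]
7  48  47  46  46  47  47  46  48  45  48  47  46  44  45  42  46  44  46  52  52  43  47
13  50  48  48  47  46  49  46  47  42  46  47  49  49  47  47  47  47  48  45  44  42  43  48  52  47  44
17  51 .. .. .. .. .. .. .. .. .. ..  47  46  46  47  47  43  48  46  44  41 .. .. ..  42  44
21  51 .. .. .. .. .. .. .. .. .. ..  46  46  47  47 .. .. .. .. .. .. .. .. .. .. ..
25 .. .. .. .. .. .. .. .. .. .. .. .. .. .. .. .. .. .. .. .. .. .. .. .. .. ..
29 .. .. .. .. .. .. .. .. .. .. .. .. .. .. .. .. .. .. .. .. .. .. .. .. .. ..
33 .. .. .. .. .. .. .. .. .. .. .. .. .. .. .. .. .. .. .. .. .. .. .. .. .. ..
37 .. .. .. .. .. .. .. .. .. .. .. .. .. .. .. .. .. .. .. .. .. .. .. .. .. ..
```

```bash
python3 drive.py '[[0,-0.004,0,0,0],[0.006,-0.004,0,0,0],[0.012,-0.004,0,0,0],[0.012,-0.004,0,0,0]]'; python3 drive.py '[[0.006,0,0,0,0],[0.012,0,0,0,0],[0.012,0,0,0,0]]';python3 drive.py '[[0.005,0,0,0,0],[0.01,0,0,0,0],[0.01,0,0,0,0]]'; python3 balls.py
```

```text
clock: 29.75
tool_pos: [0.4667, 0.1144, 0.1952]
orientation: [-179.8, 0.1, -78.0]
force: [-6.8, 5.7, 15.1]
opening: 0.0399
gripper_force: 30.1
clock: 30.12
tool_pos: [0.4712, 0.1039, 0.198]
orientation: [-179.5, 0.2, -78.0]
force: [-8.8, 9.3, 29.2]
opening: 0.0401
gripper_force: 30.2
clock: 30.5
tool_pos: [0.4741, 0.0942, 0.1994]
orientation: [-179.3, 0.2, -77.9]
force: [-11.1, 8.8, 38.8]
opening: 0.04
gripper_force: 30.4
-63 122 122 121 118 119 120 120 118 117 120 119 121 120 119 120 120 120 120 120 120 120 122 120 121 121 122
-59  93  97  99 101 104  91 106 112 115 116 119 119 119 119 120 120 118  88  93  74  98 101 100  91 108  97
-55  55  57  66  70  72  60  40  39  39  35  48  59  61  58  49  40  44  48  58  65  70  73  75  83  68  43
-51  43  58  66  68  70  67  63  39  39  58  63  65  65  63  61  37  39  40  58  63  69  67  66  59  50  44
-47  49  62  67  68  70  69  64  63  54  62  68  70  71  71  66  62  38  48  64  67  69  68  68  65  61  44
-43  53  65  71  71  72  68  68  64  58  67  68  70  70  70  68  64  39  58  66  67  70  70  66  65  62  57
-39  58  66  70  71  70  7
[... 1025 characters left out ...]
.. .. .. .. .. .. .. ..
9  52  60  54 .. .. .. .. .. .. .. .. .. .. .. .. .. .. .. .. .. .. .. .. .. .. ..
13  47  59  57 .. .. .. .. .. .. .. .. .. .. .. .. .. .. .. .. .. .. .. .. .. .. ..
17  72  60  58  56 .. .. .. .. .. .. .. .. .. .. .. .. .. .. .. .. .. .. .. .. .. ..
21  65  60  59  56 .. .. .. .. .. .. .. .. .. .. .. .. .. .. .. .. .. .. .. .. .. ..
25  45  66  61  60 .. .. .. .. .. .. .. .. .. .. .. .. .. .. .. .. .. .. .. .. .. ..
29  67  65  60  59 .. .. .. .. .. .. .. .. .. .. .. .. .. .. .. .. .. .. .. .. .. ..
33  69  64  64  63 .. .. .. .. .. .. .. .. .. .. .. .. .. .. .. .. .. .. .. .. .. ..
37  87  66  63  61 .. .. .. .. .. .. .. .. .. .. .. .. .. .. .. .. .. .. .. .. .. ..
```

```bash
python3 drive.py '[[0,0,-0.012,0,0],[-0.03,0,-0.014,0,0],[-0.06,0,-0.014,0,0],[-0.09,0,-0.014,0,0],[-0.105,0,-0.014,0,0],[-0.105,0,-0.014,0,0]]'; python3 to.py .4448,.2033,.206,-78; python3 sct.py; python3 balls.py | cut -c1-110 | sed -n '3,22p'
```

```text
clock: 31.3
tool_pos: [0.4481, 0.1948, 0.2068]
orientation: [179.9, -0.0, -78.0]
force: [-0.2, -0.0, -2.1]
opening: 0.0398
gripper_force: 29.8
at [0.4481 0.1948 0.2068] rpy [179.9  -0.  -78. ] j6 -34.6 open 0.0398 t 31.3 F [-0.2 -0.  -2.1]
.4448,.2033,.206,-78 -> [-0.009   0.0014  0.0008] turn 0.0
side 255 lip-up deg -13.35 roll -1.58 floor z at heel/lip 0.1493 0.1707 std 0.002
top 397 lip-up deg -12.6 roll -1.42 floor z at heel/lip 0.1501 0.1702 std 0.0016
-55  53  57  68  68  73  77  94  37  38  40  48  58  60  62  51  45  47  58  60  62  66  70  76  72  40  40
-51  44  57  63  64  67  65  66  40  38  57  63  65  65  64  62  38  38  38  61  62  67  68  66  61  41  43
-47  56  59  65  66  66  66  65  61  37  62  67  68  70  67  68  62  39  59  66  67  69  69  69  63  53  42
-43  51  61  70  70  69  68  67  64  58  65  68  69  71  68  68  62  46  60  67  68  70  69  69  66  64  44
-39  52  66  70  69  69  69  68  64  59  64  67  70  70  72  69  63  49  62  66  67  71  69  69  64  62  45
-35  53  66  68  68  70  68  65  63  59  62  66  69  69  70  68  61  39  56  67  68  69  68  68  6
[... 810 characters left out ...]
8  41  40  58  67  69  68  67  65  38  38  39  40  41  44  45
1  45  42  41  40  39  40  39  38  41  40  40  42  41  40  48  65  65  64  64  41  40  41  39  41  42  43
5  43  42  42  38  39  41  40  39  39  40  40  42  41  40  39  38  41  42  39  41  40  41  39  41  43  44
9  47  44  40  40  40  42  40  40  40  40  41  42  41  41  40  38  38  41  40  41  39  40  38  41  44  43
13  46  42  42  40  41  43  40  41  41  41  38  39  40  42  41  39  40  41  42  40  40  40  39  40  42  43
17  46  43  42  41  42  41  40  39  38  40  40  42  39  38  41  39  40  42  41  41  39  40  41  41  41  44
21  44  43  39  39  43  44  40  40  40  40  40  40  38  39  40  38  38  39  41  44  39  41  42  42  43  45
```

```bash
python3 drive.py '[[0,0,0.003,0,0],[0,0,0.006,0,0],[0,0,0.009,0,0],[0,0,0.009,0,0]]'; python3 drive.py '[[0,0,0.003,0,0],[0,0,0.006,0,0],[0,0,0.006,0,0]]'; python3 sct.py
```

```text
clock: 31.95
tool_pos: [0.4493, 0.1956, 0.2005]
orientation: [-179.8, 0.1, -78.0]
force: [-6.0, 2.3, 16.1]
opening: 0.04
gripper_force: 30.2
clock: 32.33
tool_pos: [0.4523, 0.1987, 0.1983]
orientation: [-179.3, 0.4, -77.9]
force: [-9.2, 7.3, 33.9]
opening: 0.0402
gripper_force: 30.3
side 324 lip-up deg -7.66 roll -0.24 floor z at heel/lip 0.1494 0.1615 std 0.0016
top 477 lip-up deg -7.8 roll 0.08 floor z at heel/lip 0.1487 0.1611 std 0.0016
```

```bash
python3 drive.py '[[0,0,0,0,0.05],[0,0,0,0,0.055],[0,0,0,0,0.055],[0,0,0,0,0.055]]'
python3 - <<'E'
from wr import *
o,s,P=wrist();print(o["tool_pos"])
tz=o["tool_pos"][2]-P[...,2]
cv2.imwrite("pics/w6.png",s["frame"][:,:,::-1])
m=(tz>.17)&(tz<.22)&(abs(P[...,0])<.05)&(abs(P[...,1])<.03)&(P[...,2]>-.04);Q=P[m];print(len(Q),cv2.minAreaRect((Q[:,:2]*1000).astype(np.float32)) if len(Q) else 0,np.median(tz[m]))
E
python3 sct.py;python3 to.py
```

```text
clock: 32.92
tool_pos: [0.4482, 0.1942, 0.1917]
orientation: [180.0, -0.0, -78.0]
force: [-0.4, 0.3, 0.1]
opening: 0.0548
gripper_force: 0.0
[0.44823162 0.19424647 0.19171787]
1044 ((-19.853469848632812, -0.059780120849609375), (59.68460464477539, 59.99744415283203), 0.11693958938121796) 0.19452729562054882
side 304 lip-up deg -2.33 roll 0.05 floor z at heel/lip 0.1494 0.153 std 0.0014
top 542 lip-up deg -2.43 roll -0.15 floor z at heel/lip 0.1488 0.1526 std 0.0014
at [0.4483 0.1944 0.1919] rpy [180.  -0. -78.] j6 -34.6 open 0.0551 t 33.1 F [ 0.7  0.4 -0.5]
```

View pics/w6.png

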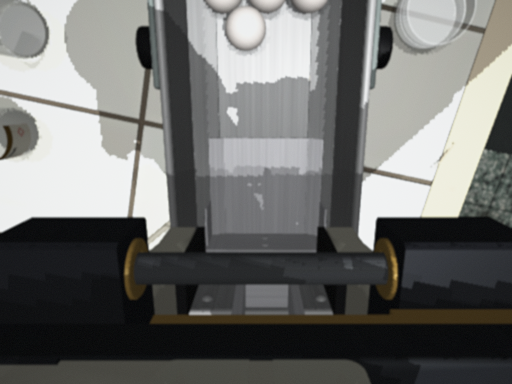

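```bash
python3 drive.py '[[0,0,0.008,0,0.055],[0,0,0.0165,0,0.055],[0,0,0.0165,0,0.055],[0,0,0.0165,0,0],[0,0,0.0165,0,0],[0,0,0.0165,0,0],[0,0,0.0165,0,0],[0,0,0.0165,0,0]]'; python3 drive.py '[[0,0,-0.001,0,0],[0,0,-0.001,0,0]]';python3 drive.py '[[0.01,0,0.0003,0,0],[0.02,0,0.0008,0,0],[0.03,0,0.0012,0,0],[0.035,0,0.0014,0,0],[0.04,0,0.0016,0,0],[0.045,0,0.0018,0,0],[0.045,0,0.0018,0,0]]'; python3 balls.py| sed -n '3,26p'; python3 tilt.py | head -1
```

```text
clock: 34.08
tool_pos: [0.4483, 0.1946, 0.1757]
orientation: [-180.0, 0.0, -78.0]
force: [-0.5, 1.0, -0.5]
opening: 0.0105
gripper_force: 0.0
clock: 34.33
tool_pos: [0.4484, 0.1947, 0.1768]
orientation: [-180.0, 0.0, -78.0]
force: [0.3, 0.2, 0.3]
opening: 0.0005
gripper_force: 0.0
clock: 35.2
tool_pos: [0.4577, 0.1503, 0.1748]
orientation: [180.0, -0.0, -78.1]
force: [0.2, 1.5, 0.2]
opening: 0.0005
gripper_force: 0.0
-55  49  57  71  71  92  90 117  40  40  42  47  61  63  64  60  39  39  41  41  55  65  83 107 113 118  84
-51  47  60  64  66  67  67  66  39  39  57  64  67  67  67  63  40  42  48  64  66  68  68  68  62  52  45
-47  54  63  67  66  69  69  67  63  41  63  68  72  69  71  70  64  38  59  66  69  70  69  68  63  63  45
-43  52  64  71  71  72  72  65  64  59  66  70  72  70  71  69  66  57  62  66  71  73  72  71  68  64  47
-39  56  67  68  70  71  72  70  63  60  66  66  69  70  71  68  66  58  61  66  69  71  70  72  67  65  47
-35  53  65  69  70  69  69  65  61  55  65  66  70  70  71  66  62  41  60  66  70  70  69  68  65  64  46
-31  45  52  66  66  68  65  63
[... 1217 characters left out ...]
41  42  41  39  41  38  41  41  43  42
17  45  44  43  43  40  40  39  40  38  40  40  38  40  40  43  41  39  39  40  40  42  39  41  40  43  42
21  45  43  42  40  40  40  40  41  39  40  39  37  40  40  43  38  39  39  39  41  42  40  41  40  43  45
25  45  41  39  38  41  38  39  41  41  39  40  41  41  40  39  38  40  42  39  41  41  38  41  41  44  44
29  44  43  43  40  39  41  42  41  41  40  40  40  40  39  39  37  38  41  38  39  41  39  40  41  42  45
33  44  43  41  41  40  41  41  42  40  38  37  40  42  41  41  39  42  41  39  39  42  40  40  42  42  46
37  44  44  40  23  39  43  41  37  38  39  40  40  41  41  38  39  39  43  38  38  42  38  38  41  42  44
tilt 1.243 z0 0.169
```

```bash
python3 drive.py '[[0,0,-0.05,0,0.05],[0,0,-0.1,0,0.05],[-0.05,0,-0.12,0,0.055],[-0.08,0,-0.12,0,0.055],[-0.08,0,-0.12,0,0.055]]'
python3 - <<'E'
from wr import *
o,s,P=wrist();print(o["tool_pos"],o["orientation"])
tz=o["tool_pos"][2]-P[...,2]
m=(tz>.185)&(tz<.215)&(abs(P[...,0])<.09)&(abs(P[...,1])<.03)&(P[...,2]>.03);Q=P[m];print(len(Q),cv2.minAreaRect((Q[:,:2]*1000).astype(np.float32)) if len(Q) else 0,np.median(tz[m]))
cv2.imwrite("pics/w7.png",s["frame"][:,:,::-1])
E
python3 to.py; python3 tilt.py|head -1
```

```text
clock: 35.92
tool_pos: [0.4407, 0.2306, 0.2949]
orientation: [-180.0, 0.0, -77.9]
force: [-0.1, 0.1, -0.4]
opening: 0.0446
gripper_force: 0.0
[0.440665   0.23061207 0.29491401] [-1.79992918e+02  2.01747726e-02 -7.78932690e+01]
1582 ((-15.202774047851562, 3.9412708282470703), (23.749406814575195, 39.926055908203125), 0.13626696169376373) 0.19884685423138002
at [0.4407 0.2296 0.2947] rpy [180.   -0.  -77.9] j6 -38.1 open 0.0486 t 36.0 F [-0.7 -0.3  0.2]
tilt 1.192 z0 0.093
```

```bash
python3 drive.py '[[-0.0152,0.004,0,0,0.06],[-0.0152,0.004,0,0,0.06],[-0.0152,0.004,0.05,0,0.06],[-0.0152,0.004,0.1,0,0.06],[-0.0152,0.004,0.12,0,0.06],[-0.0152,0.004,0.12,0,0.06],[-0.0152,0.004,0.12,0,0],[-0.0152,0.004,0.12,0,0]]'; python3 drive.py '[[0,0,0,0,0],[0,0,0,0,0],[0,0,0,0,0],[0,0,0,0,0]]'; python3 drive.py '[[0,0,-0.001,0,0],[0,-0.003,-0.001,0,0]]'; python3 sct.py; python3 to.py
```

```text
clock: 37.02
tool_pos: [0.4346, 0.2434, 0.1762]
orientation: [-179.9, 0.1, -78.0]
force: [1.2, -0.4, 0.6]
opening: 0.0456
gripper_force: 0.0
clock: 37.52
tool_pos: [0.4344, 0.2433, 0.1759]
orientation: [-179.9, 0.0, -78.0]
force: [-1.1, -0.4, 5.8]
opening: 0.0395
gripper_force: 30.0
clock: 37.78
tool_pos: [0.4366, 0.2434, 0.176]
orientation: [180.0, -0.0, -78.0]
force: [-3.8, -0.9, 0.4]
opening: 0.0398
gripper_force: 30.0
side 302 lip-up deg -0.46 roll 0.04 floor z at heel/lip 0.1337 0.1344 std 0.0014
top 531 lip-up deg 0.15 roll 0.1 floor z at heel/lip 0.1337 0.1335 std 0.0014
at [0.4371 0.2435 0.176 ] rpy [180.  -0. -78.] j6 -39.7 open 0.0398 t 37.9 F [-1.3 -0.6  3.2]
```

```bash
python3 drive.py '[[0,0,-0.001,0,0],[0.015,0,-0.001,0,0],[0.03,0,-0.001,0,0],[0.045,0,-0.001,0,0],[0.06,0,-0.001,0,0],[0.065,0,-0.001,0,0],[0.065,0,-0.001,0,0]]';python3 drive.py '[[0.006,0,0,0,0],[0.012,0,0,0,0],[0.018,0,0,0,0],[0.024,0,0,0,0],[0.03,0,0,0,0],[0.03,0,0,0,0]]'; python3 sct.py;python3 balls.py| sed -n '3,26p'
```

```text
clock: 38.75
tool_pos: [0.4506, 0.1795, 0.177]
orientation: [-180.0, 0.0, -78.1]
force: [0.3, 0.8, -2.1]
opening: 0.0399
gripper_force: 30.0
clock: 39.5
tool_pos: [0.4567, 0.1501, 0.1769]
orientation: [180.0, -0.0, -78.1]
force: [-0.5, -0.5, -0.9]
opening: 0.0398
gripper_force: 30.0
side 139 lip-up deg 2.33 roll -0.15 floor z at heel/lip 0.135 0.1314 std 0.0014
top 430 lip-up deg 0.28 roll 0.64 floor z at heel/lip 0.1341 0.1336 std 0.0014
-55  48  57  74  77  90  64 117  40  38  40  57  63  60  62  51  40  41  40  41  46  63  87 108 114 118  46
-51  45  60  66  67  67  67  64  39  38  62  66  67  65  65  62  38  38  39  41  61  68  68  68  67  61  46
-47  54  63  67  67  70  69  68  55  52  65  71  70  69  70  68  61  41  40  62  66  68  70  71  68  62  47
-43  64  68  70  72  73  68  68  61  62  66  73  71  70  71  70  63  41  42  65  68  72  71  72  68  68  61
-39  59  64  72  71  72  69  68  64  63  66  69  73  74  67  66  64  40  40  62  66  72  72  73  68  65  59
-35  62  62  69  69  71  69  67  62  41  65  68  72  71  67  66  63  38  38  62  67  71  70  68  66  65 ..
-31  46  6
[... 1217 characters left out ...]
43  44  43  43  44  48  41  42  43  43  41  43  43  46  49
17  48  46  46  44  44  43  41  43  45  43  44  42  41  41  43  44  41  41  42  42  44  43  42  43  46  44
21  48  47  45  44  44  42  43  43  44  43  43  44  42  43  42  43  40  44  45  41  44  42  45  47  47  47
25  43  49  45  43  42  42  40  43  43  44  43  42  43  43  40  42  41  43  42  43  43  42  44  46  47  48
29  47  47  43  43  41  42  42  41  41  42  42  43  42  42  41  42  41  42  42  43  42  44  43  44  45  47
33  48  47  45  44  41  42  42  42  42  45  42  43  43  42  42  42  44  42  43  44  42  42  42  45  46  48
37  58  47  49  46  43  42  43  45  44  41  43  43  43  41  40  43  44  43  42  43  41  41  43  44  44  56
```

```bash
python3 drive.py '[[0.004,0,0,0,0],[0.008,0,0,0,0],[0.012,0,0,0,0]]'; python3 drive.py '[[0.004,0,0,0,0],[0.008,0,0,0,0],[0.008,0,0,0,0]]';python3 sct.py;python3 balls.py| sed -n '3,26p'
```

```text
clock: 40.02
tool_pos: [0.4591, 0.1388, 0.1768]
orientation: [180.0, 0.0, -78.0]
force: [-0.8, 1.7, -1.1]
opening: 0.0399
gripper_force: 30.0
clock: 40.4
tool_pos: [0.4617, 0.1328, 0.1791]
orientation: [-179.8, 0.2, -78.0]
force: [-8.7, 8.3, 14.1]
opening: 0.0397
gripper_force: 30.0
side 93 lip-up deg -30.26 roll -1.17 floor z at heel/lip 0.1243 0.1768 std 0.0017
top 285 lip-up deg 23.36 roll 9.33 floor z at heel/lip 0.1508 0.1119 std 0.0045
-55  49  57  70  70  92  92 117  40  39  41  39  59  59  62  61  39  40  40  40  46  65  84 108 114 120  46
-51  44  45  65  66  69  69  65  62  40  41  59  65  65  68  64  65  40  42  39  60  70  69  68  64  63  38
-47  44  52  66  67  71  71  69  67  58  60  66  69  70  72  69  65  60  38  61  66  69  70  69  69  64 ..
-43  44  55  69  69  72  73  70  66  61  63  70  71  71  72  70  67  62  40  63  67  72  73  68  69  68  49
-39  42  59  68  69  72  72  70  69  61  61  65  69  70  69  70  67  66  50  67  67  71  71  71  69  65  49
-35  42  43  67  68  70  71  69  66  43  51  65  70  71  70  70  67  62  44  64  67  71  72  71  68  66 ..
-31  43 
[... 1141 characters left out ...]
2  42  44  41  45  44  48  50
13  46  48  47  45  43  43  47  42  42  44  45  43  45  43  45  44  44  43  43  43  44  44  45  45  48  48
17  44  49  48  46  44  44  44  43  42  46  44  45  42  43  43  44  44  43  43  42  43  44  45  45  46  48
21  45  47  47  45  43  45  44  44  44  46  45  45  44  44  43  43  45  41  43  44  45  44  43  45  47  48
25  74  47 .. .. .. .. .. .. .. .. .. ..  45  44  43  43  44  42  41  45  47  45  44  45  47  47
29  45  49 .. .. .. .. .. .. .. .. .. ..  44  44  46  46  44  43  41 .. .. .. .. .. .. ..
33  45 .. .. .. .. .. .. .. .. .. .. .. .. .. .. .. .. .. .. .. .. .. .. .. .. ..
37 .. .. .. .. .. .. .. .. .. .. .. .. .. .. .. .. .. .. .. .. .. .. .. .. .. ..
```

```bash
python3 drive.py '[[-0.006,0,-0.001,0,0],[-0.006,0.0035,-0.001,-4,0],[-0.006,0.0035,-0.001,-4,0]]'; python3 drive.py '[[0.005,0,0,0,0],[0.009,0,0,0,0],[0.009,0,0,0,0]]';python3 drive.py '[[0.004,0,0,0,0],[0.004,0,0,0,0]]';python3 drive.py '[[0.004,0,0,0,0],[0.004,0,0,0,0]]';python3 drive.py '[[0.004,0,0,0,0],[0.004,0,0,0,0]]';python3 balls.py| sed -n '3,20p'
```

```text
clock: 40.92
tool_pos: [0.4558, 0.1357, 0.1779]
orientation: [180.0, -0.0, -74.0]
force: [-2.0, -1.0, 2.0]
opening: 0.0396
gripper_force: 30.0
clock: 41.3
tool_pos: [0.4595, 0.1299, 0.1807]
orientation: [-179.8, 0.2, -74.1]
force: [-15.0, 11.5, 24.3]
opening: 0.0401
gripper_force: 30.1
clock: 41.55
tool_pos: [0.4612, 0.1268, 0.1818]
orientation: [-179.6, 0.3, -74.1]
force: [-16.6, 13.3, 31.2]
opening: 0.0395
gripper_force: 30.1
clock: 41.8
tool_pos: [0.4628, 0.1232, 0.1824]
orientation: [-179.6, 0.3, -74.1]
force: [-17.9, 15.0, 35.7]
opening: 0.0403
gripper_force: 30.1
clock: 42.05
tool_pos: [0.464, 0.1193, 0.1827]
orientation: [-179.5, 0.3, -74.1]
force: [-19.3, 14.0, 37.6]
opening: 0.04
gripper_force: 30.2
-55  47  57  77  70  93  66  93  49  40  38  41  57  62  61  64  41  41  40  41  47  63  83 110 117 120  47
-51  45  44  64  64  67  69  68  66  48  42  50  66  66  67  67  67  59  39  41  62  68  71  68  66  65  48
-47  45  44  65  67  70  70  69  68  66  53  67  68  70  70  69  68  63  53  63  66  70  72  70  68  65  47
-43  42  51  71  69  71  72  70  70  67  58  64  69  69  7
[... 799 characters left out ...]
 52
-11  44  50  49  47  46  45  45  46  45  45  42  44  44  46  70  71  75  76  75  74  66  43  43  43  45  49
-7  49  52  50  48  46  44  44  44  44  44  45  45  46  46  70  72  75  76  72  72  66  43  43  46  46  52
-3  52  49  48  49  46  45  45  47  48  48  45  47  44  46  46  67  73  70  68  70  67  44  46  50  48  49
1  51  50  50  49  46  47  45  45  48  47  44  44  44  47  43  45  63  67  67  44  45  44  44  43  49  52
5  46  48  51 .. .. .. .. .. .. .. .. ..  46  45  44  46  45  44  45  45  43  45  44  46  48  52
9  49  52 .. .. .. .. .. .. .. .. .. ..  47  44  46  46  47  45 .. .. .. .. .. .. .. ..
13 .. .. .. .. .. .. .. .. .. .. .. ..  45  49  46 .. .. .. .. .. .. .. .. .. .. ..
```

```bash
python3 drive.py '[[-0.015,0,0,0,0],[-0.021,0.0005,0,4,0],[-0.021,0.0005,0,4,0]]'; python3 drive.py '[[0.004,0,0,0,0],[0.008,0,0,0,0],[0.008,0,0,0,0]]';python3 drive.py '[[0.004,0,0,0,0],[0.004,0,0,0,0]]';python3 drive.py '[[0.004,0,0,0,0],[0.004,0,0,0,0]]';python3 to.py;python3 balls.py| sed -n '3,20p'
```

```text
clock: 42.48
tool_pos: [0.4565, 0.1367, 0.1783]
orientation: [-179.9, 0.0, -78.0]
force: [0.0, 1.9, 4.8]
opening: 0.0399
gripper_force: 30.0
clock: 42.85
tool_pos: [0.4585, 0.1288, 0.1785]
orientation: [-179.9, 0.1, -78.0]
force: [0.8, 3.4, 4.2]
opening: 0.0399
gripper_force: 30.0
clock: 43.1
tool_pos: [0.4594, 0.1255, 0.1788]
orientation: [-179.8, 0.1, -78.0]
force: [-0.8, 6.1, 6.6]
opening: 0.0396
gripper_force: 30.0
clock: 43.35
tool_pos: [0.4607, 0.1225, 0.18]
orientation: [-179.7, 0.2, -78.0]
force: [-4.9, 9.4, 16.5]
opening: 0.0399
gripper_force: 30.0
at [0.4607 0.1225 0.18  ] rpy [-179.7    0.2  -78. ] j6 -26.5 open 0.0399 t 43.4 F [-4.9  9.4 16.5]
-55  47  55  79  69  92  92  90  47  39  40  43  60  61  63  59  46  40  40  41  57  66  85 109 114  82  46
-51  46  41  63  66  68  68  67  66  49  40  55  67  66  66  65  62  63  42  62  64  68  67  68  65  61  45
-47  44  45  65  68  71  70  70  68  67  49  63  68  68  71  71  67  67  57  66  68  70  70  68  67  64  45
-43  45  52  68  70  71  72  70  69  65  60  65  69  69  73  73  67  64  60  68  70  72  71  71  69  65 ..
-39  
[... 778 characters left out ...]
41  42  44  43  42  44  44  43  73  73  74  74  75  71  66  40  44  46  49  44
-7  49  46  46  45  43  44  45  44  45  43  42  43  44  47  68  72  73  72  75  71  65  47  48  49  48  45
-3  50  49  47  44  45  43  43  44  44  44  43  46  45  45  61  68  71  69  68  68  60  43  43  48  51  45
1  48  48  47  45  45  45  44  44  46  46  43  46  46  44  45  45  69  70  66  46  45  44  44  46  48  47
5  47  47  45  45  45  43  46  44  42  46  46  46  44  46  45  45  43  44  44  45  45  46  44  45  48  48
9  48  50  46  45  43  48  46  46  42  45  46  45  44  47  46  46  43  43  43  43  46  46  44  46  48  46
13  48 .. .. .. .. .. ..  42  42 .. ..  48  48  46  45  46  48 .. .. .. .. .. .. .. .. ..
```

```bash
python3 drive.py '[[-0.002,0.0035,-0.002,-3,0],[0.001,-0.002,-0.002,3,0],[0.004,0.0045,-0.002,-3,0],[0.007,-0.002,-0.002,3,0],[0.01,0.0045,-0.002,-3,0],[0.013,-0.002,-0.002,3,0],[0.016,0.0045,-0.002,-3,0],[0.018,0.001,-0.002,0,0]]'; python3 to.py;python3 balls.py| sed -n '2,20p'
```

```text
clock: 44.4
tool_pos: [0.4627, 0.1028, 0.1802]
orientation: [-179.9, 0.0, -77.9]
force: [3.9, 1.4, -0.0]
opening: 0.0396
gripper_force: 30.0
at [0.4627 0.1028 0.1802] rpy [-179.9    0.   -77.9] j6 -24.4 open 0.0396 t 44.4 F [ 3.9  1.4 -0. ]
-59  89  99 104 114 121 119 121 123 121 123 123 121 121 123 122 123 118 120  80  55  97 104 118 118 119 119
-55  48  59  72  81  94  68 120  43  42  44  64  67  64  63  50  39  39  42  42  65  72  82 108 117 119  45
-51  48  69  71  69  72  69  67  41  42  65  71  71  72  70  66  42  43  49  67  69  72  73  68  67  55  46
-47  56  71  72  69  73  72  67  65  63  71  71  74  73  73  71  65  47  66  71  73  73  75  71  68  64  46
-43  65  68  73  74  75  73  71  66  65  69  74  75  74  75  72  67  52  66  72  72  74  76  72  71 ..  47
-39  66  68  72  73  74  74  68  65  65  70  70  76  74  72  71  66  54  65  72  73  74  73  73  71 ..  46
-35  64  69  73  73  73  72  72  64  58  71  71  76  75  72  69  54  44  65  71  71  73  73  70  68  65  46
-31  49  61  68  71  72  71  66  53  44  66  69  71  70  66  64  54  44  52  66  71  72  72  66  59  51  
[... 292 characters left out ...]
75  74  69 ..  43  46  50 .. ..
-15  51  46  45  46  45  46  44  45  46  47  45  44  46  74  77  78  73 .. .. .. .. .. .. .. .. ..
-11 .. .. .. .. .. .. .. .. .. ..  44  44  45 .. .. .. .. .. .. .. .. .. .. .. .. ..
-7 .. .. .. .. .. .. .. .. .. ..  44  47 .. .. .. .. .. .. .. .. .. .. .. .. .. ..
-3 .. .. .. .. .. .. .. .. .. .. .. .. .. .. .. .. .. .. .. .. .. .. .. .. .. ..
1 .. .. .. .. .. .. .. .. .. .. .. .. .. .. .. .. .. .. .. .. .. .. .. .. .. ..
5 .. .. .. .. .. .. .. .. .. .. .. .. .. .. .. .. .. .. .. .. .. .. .. .. .. ..
9 .. .. .. .. .. .. .. .. .. .. .. .. .. .. .. .. .. .. .. .. .. .. .. .. .. ..
13 .. .. .. .. .. .. .. .. .. .. .. .. .. .. .. .. .. .. .. .. .. .. .. .. .. ..
```

```bash
python3 drive.py '[[0,0,0.003,0,0],[0,0,0.006,0,0],[0,0,0.008,0,0],[0,0,0.008,0,0]]'; python3 drive.py '[[-0.004,0,0,0,0],[-0.008,0,0,0,0],[-0.012,0,0,0,0],[-0.012,0,0,0,0]]';python3 to.py;python3 balls.py| sed -n '2,20p'
```

```text
clock: 44.95
tool_pos: [0.4647, 0.106, 0.1757]
orientation: [-179.5, 0.3, -77.9]
force: [-6.5, 13.5, 28.1]
opening: 0.04
gripper_force: 30.0
clock: 45.45
tool_pos: [0.4605, 0.1141, 0.1728]
orientation: [-179.9, -0.1, -77.9]
force: [4.1, -1.8, 6.9]
opening: 0.0397
gripper_force: 30.0
at [0.4605 0.1141 0.1728] rpy [-1.799e+02 -1.000e-01 -7.790e+01] j6 -25.9 open 0.0397 t 45.5 F [ 4.1 -1.8  6.9]
-59  91  98 106 109 121 120 122 122 121 121 122 121 122 121 121 119 119 122  80  51  72 103 112 120 120 119
-55  49  60  68  71  91  91 119  44  42  45  44  53  52  50  50  41  42  42  39  44  63  89 103  80 117  43
-51  48  46  70  72  71  71  65  45  43  48  63  68  65  67  66  42  43  44  44  66  70  70  68  59  47  45
-47  50  64  72  73  73  71  70  66  55  68  74  73  74  72  69  66  41  44  67  70  72  71  69  69  49  47
-43  57  68  73  75  75  74  71  68  63  68  72  73  73  73  72  67  43  63  69  70  74  72  71  70  62  45
-39  59  70  74  74  75  72  72  69  62  67  74  74  75  74  72  69  59  62  72  77  76  75  73  70  63 ..
-35  48  67  70  73  75  73  69  67  43  65  72  73  73  
[... 558 characters left out ...]
  72  68  65  41  43  46  48  43
-11  47  46  43  41  43  40  43  43  44  41  41  43  44  69  73  73  75  73  73  69  66  42  42  47  46  44
-7  44  46  45  41  42  40  42  41  45  41  41  42  53  67  73  73  74  73  71  69  54  45  44  45  46  46
-3  47  47  43  44  43  42  43  42  43  44  41  43  44  63  70  71  70  71  68  67  43  41  44  43  46  45
1  48  45  42  46  44  44  45  44  41  38  42  43  42  40  65  68 .. .. .. .. .. .. .. .. ..  44
5 .. .. .. .. .. .. .. .. .. ..  43  43  44  46  41 .. .. .. .. .. .. .. .. .. .. ..
9 .. .. .. .. .. .. .. .. .. ..  43  43  45 .. .. .. .. .. .. .. .. .. .. .. .. ..
13 .. .. .. .. .. .. .. .. .. .. .. .. .. .. .. .. .. .. .. .. .. .. .. .. .. ..
```

```bash
python3 drive.py '[[0,0,0.003,0,0],[-0.004,0,0.004,0,0],[-0.008,0,0.004,0,0],[-0.01,0,0.004,0,0],[-0.01,0,0.004,0,0]]';python3 to.py;python3 balls.py| sed -n '2,20p'
```

```text
clock: 46.12
tool_pos: [0.4589, 0.124, 0.1708]
orientation: [-179.8, -0.1, -77.9]
force: [-3.2, -2.2, 25.1]
opening: 0.0403
gripper_force: 30.0
at [0.4589 0.124  0.1708] rpy [-1.798e+02 -1.000e-01 -7.790e+01] j6 -27.0 open 0.0403 t 46.1 F [-3.2 -2.2 25.1]
-59  91 101 103 114 121 118 121 121 122 120 123 121 122 121 122 122 122  82  83  86  74  97 115 121 122 122
-55  54  71  66  66  84  83 118  46  44  48  44  43  48  43  47  44  43  46  45  51  52  85 103 118  83  45
-51  52  51  50  48  50  48  47  48  48  48  48  49  49  49  47  46  50  49  50  47  48  48  50  49  53  49
-47  52  50  50  50  49  47  47  47  50  50  48  48  48  48  49  48  48  49  47  49  48  49  50  52  52  51
-43  54  51  52  50  49  48  48  48  48  51  48  47  47  47  49  50  46  47  46  49  48  49  47  51  54  54
-39  53  51  49  58  67  49  48  49  49  49  49  48  48  49  47  46  46  46  48  47  46  46  49  49  54  52
-35  52  51  68  71  76  74  68  48  48  50  68  72  71  72  68  48  45  48  49  68  71  71  57  49  51 ..
-31  54  70  74  75  77  76  72  69  48  69  70  74  74  73  72  64  46  62  71  72  76  
[... 496 characters left out ...]
1  73  73  72  69  66  56  57  67  72  73  73  72  61  50  45
-7  51  47  44  45  54  45  48  46  45  46  52  64  68  65  66  67  70  70  71  64  60  58  56  48  49  45
-3  50  49  48  45  45  46  47  46  46  46  45  45  46  63  70  73  75  75  73  70  45  45  46  50  50  44
1  50  50  47  44  44  44  45  46  43  45  44  43  46  69  74  74  74  76  73  68  65  44  44  48  51  48
5  46  47  46  44  45  46  43  42  43  45  44  44  46  70  74  75  74  74  71  73  72  42  45  47  50  70
9  51  49  45  43  42  43  46  43  43  44  44  41  43  67  74  74  75  74  72  71  68  45  46  45  50  61
13  50  46  42  42  41  42  42  41  39  45  44  42  44  65  74  74  73  73  72  71  44  43  46  44  50  51
```

```bash
python3 drive.py '[[0,0,-0.01,0,0],[0,0,-0.025,0,0],[0,0,-0.045,0,0],[0,0,-0.065,0,0],[0,0,-0.085,0,0],[0,0,-0.105,0,0],[0,0,-0.12,0,0],[0,0,-0.12,0,0]]';python3 to.py .4527,-.112,.29,-78
python3 - <<'E'
from sct import *
s,Q=fit("top"); cv2.imwrite("pics/t8.png",cv2.resize(s["frame"][190:300,150:350,::-1],None,fx=3,fy=3))
E
```

```text
clock: 47.18
tool_pos: [0.4573, 0.1242, 0.2886]
orientation: [-179.9, 0.0, -78.0]
force: [-0.1, 0.7, -4.0]
opening: 0.0397
gripper_force: 30.0
at [0.4573 0.1242 0.2886] rpy [-179.9    0.   -78. ] j6 -27.1 open 0.0397 t 47.2 F [-0.1  0.7 -4. ]
.4527,-.112,.29,-78 -> [ 0.2301  0.0536 -0.0014] turn -0.0
top 347 lip-up deg 1.77 roll 0.51 floor z at heel/lip 0.1264 0.1237 std 0.0017
```

View pics/t8.png

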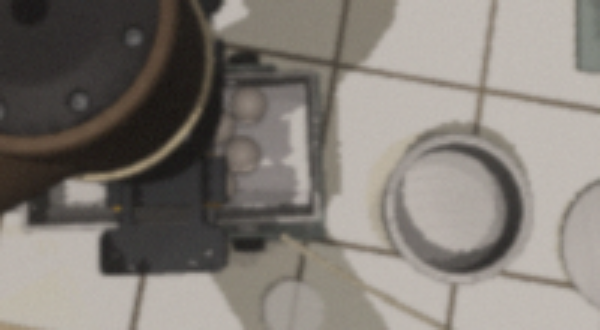

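```bash
python3 to.py .4377,-.0411,.25,-78
```

```text
at [0.4569 0.1241 0.2876] rpy [180.   0. -78.] j6 -27.1 open 0.0396 t 47.2 F [-1.8  0.  -4.7]
.4377,-.0411,.25,-78 -> [0.1576 0.053  0.0376] turn -0.0
```

```bash
python3 drive.py '[[0.006,0.002,0,0,0],[0.018,0.006,0,0,0],[0.033,0.011,0,0,0],[0.05,0.017,0,0,0],[0.068,0.023,0,0,0],[0.086,0.029,0,0,0],[0.104,0.035,0,0,0],[0.122,0.041,0,0,0]]'; python3 drive.py '[[0.015,0.005,0.005,0,0],[0.026,0.009,0.015,0,0],[0.033,0.011,0.026,0,0],[0.0356,0.012,0.034,0,0],[0.0356,0.012,0.0376,0,0],[0.0356,0.012,0.0376,0,0]]'; python3 to.py .4377,-.0411,.228,-78
python3 - <<'E'
from sct import *
s,Q=fit("top"); cv2.imwrite("pics/t9.png",cv2.resize(s["frame"][190:320,200:350,::-1],None,fx=3,fy=3))
fit("side")
X=cloud(s);m=(X[...,2]>.085)&(X[...,2]<.099)&(X[...,1]<-.06)&(X[...,1]>-.2)&(X[...,0]>.36)&(X[...,0]<.54);q=X[m];print(len(q),cv2.minEnclosingCircle((q[:,:2]*1000).astype(np.float32)),np.median(q[:,2]))
E
```

```text
clock: 48.22
tool_pos: [0.4421, -0.0052, 0.288]
orientation: [-180.0, 0.0, -78.0]
force: [-0.3, 0.2, -4.2]
opening: 0.0398
gripper_force: 30.0
clock: 48.98
tool_pos: [0.438, -0.0409, 0.2501]
orientation: [180.0, -0.0, -78.0]
force: [0.2, 0.2, -2.5]
opening: 0.0401
gripper_force: 30.0
at [ 0.438  -0.0409  0.2501] rpy [180.  -0. -78.] j6 -8.5 open 0.0401 t 49.0 F [ 0.2  0.2 -2.5]
.4377,-.0411,.228,-78 -> [0.0002 0.0004 0.0221] turn -0.0
top few 0
side 306 lip-up deg -18.01 roll 1.42 floor z at heel/lip 0.1001 0.1294 std 0.004
0 ((0.0, 0.0), 0.0) nan
  return _methods._mean(a, axis=axis, dtype=dtype,
  ret = ret.dtype.type(ret / rcount)
```

I have now viewed 15 pictures, one over the limit of 14, so I will view no more and work from numbers.

```bash
cat > sg.py <<'E'
from sct import *
o=ctrl.get_obs();s,X=snap("side");Q=toolpts(X,o)
print(o["tool_pos"].round(4),np.round(o["force"],1))
# depth below TCP (mm) on the scoop: rows tool x, cols tool y
for i in range(24):
    r=[]
    for j in range(26):
        k=(abs(Q[...,0]-(-.004+.005*i))<.003)&(abs(Q[...,1]-(-.05+.004*j))<.0025)&(Q[...,2]>.03)&(Q[...,2]<.24)
        r.append('%4d'%(np.median(Q[k][:,2])*1000) if k.any() else '  ..')
    print('%4d'%(-4+5*i),''.join(r))
E
python3 sg.py; python3 -c "
from plant import ctrl
print(ctrl.get_obs()['force'])"
```

```text
[ 0.4383 -0.0408  0.2506] [-0.3 -0.8 -3.2]
  -4   96 104  ..  .. 101  ..  96  93  ..  ..  65  61  61  63  68  65  67  ..  ..  ..  92  92  ..  ..  ..  92
   1  101 106 105 108 106 106  99  99  98  98  94  93  91  93  98 102 103 105 103  99  97  97  98  97 100  97
   6  102 116 125 115 118 116 102 104 104  99  67 103 106 119 112 111 118 110 102 103 102  98 101  94 109 107
  11   97 123 125  ..  ..  .. 104  99  .. 232 225 225 224 231 233 228 235 225 105 100  99  98  99 100 101  96
  16  108 123 125  ..  ..  ..  99 224 221 224 225 225 229 229 231 226 227 227 225 220 161  97  96  99 103 106
  21  103 122  ..  ..  .. 219 221 218 218 114  98  97 103 107  ..  ..  .. 106 107 159 218 219  97  97 102 117
  26   96 101  ..  .. 215 222 107 101  99  99 102 103 108 239 100  ..  ..  .. 105 102 102 127 210 209 105 107
  31  103  96 206 217 220  ..  .. 102 104 106 112 111  99 169  99  99  96  .. 105 109 111 109 107 125 204 121
  36  110 210 212 208  ..  96  98  .. 108 114 114 126 104  99  96  96  96  97 101 126 127 112 121 124 201 206
  41  146 203 197  96  96  96  96  97 126 125 124 126 125  96  95  
[... 920 characters left out ...]
19
  86  137 119 120 121 122 122 122 123 124 123 123 122 123 121 125 123 123 123 122 124 122 122 123 121 120 117
  91  157 117 118 122 122 122 122 122 122 122 124 123 123 123 123 122 122 123 122 122 122 122 122 121 117 117
  96  158 139 119 121 121 123 122 120 124 123  ..  .. 122 122 122 121 121 123  ..  .. 122 123 122 122 117 117
 101  187 159  ..  ..  ..  ..  ..  ..  ..  ..  ..  ..  ..  ..  ..  ..  ..  ..  ..  ..  ..  ..  ..  ..  ..  ..
 106  196 180 160  ..  ..  ..  ..  ..  ..  ..  ..  ..  ..  ..  ..  ..  ..  ..  ..  ..  ..  ..  ..  ..  .. 158
 111  177 197 194 160  ..  ..  ..  ..  ..  ..  ..  ..  ..  ..  ..  ..  ..  ..  ..  ..  ..  ..  ..  .. 158 177
[-0.56506438  0.51007967 -4.07948049]
```

```bash
python3 drive.py '[[0,0,0.01,0,0],[0,0,0.02,0,0],[0,0,0.026,0,0],[0,0,0.026,0,0]]'; python3 drive.py '[[0,0,0.003,0,0],[0,0,0.003,0,0]]';python3 drive.py '[[0,0,0.002,0,0],[0,0,0.002,0,0]]'
```

```text
clock: 49.62
tool_pos: [0.4377, -0.0412, 0.2237]
orientation: [179.9, -0.0, -78.0]
force: [0.3, -0.7, -2.7]
opening: 0.0398
gripper_force: 30.0
clock: 49.88
tool_pos: [0.4384, -0.0413, 0.2225]
orientation: [-179.9, -0.0, -78.0]
force: [-2.3, 0.7, 5.8]
opening: 0.0394
gripper_force: 30.0
clock: 50.12
tool_pos: [0.4391, -0.0416, 0.2224]
orientation: [-179.8, -0.1, -78.0]
force: [-5.7, 1.1, 18.4]
opening: 0.0396
gripper_force: 30.1
```

```bash
python3 drive.py '[[0.004,0,0,0,0],[0.008,0,0,0,0],[0.012,0,0,0,0],[0.012,0,0,0,0]]'; python3 sg.py | grep -E '^( *1 | *6 |.*[0-9]6 |.*[0-9]1 |\[)'
```

```text
clock: 50.62
tool_pos: [0.4414, -0.0535, 0.2224]
orientation: [-179.8, -0.1, -78.0]
force: [-8.5, 0.7, 20.9]
opening: 0.0399
gripper_force: 30.0
[ 0.4414 -0.0535  0.2224] [-8.5  0.7 20.9]
  -4   97 104 123 125 126 127  99 104  97  91  ..  95  99  98 107 115  91  88  .. 104  ..  96  98  90  97 104
   1   .. 123 124 125 127 127 101 100  98  97  99 101 101  ..  ..  ..  ..  .. 106 102  98  97  98  98  .. 104
   6   97 122 124  ..  .. 104 103 100  97  96  98  99 103 106  ..  ..  .. 110 107  99  97  97  97  99  99 106
  11   98 121  ..  ..  .. 104 105 102  97  98  99 100 104 108  .. 215 215 108 103  99 101  98  98 100 109 112
  16   98  98  .. 212 212 214 161 107 103 102 129 117 111 215 213 215 216 213 106 118 128 100 114 127 108 117
  21  130  .. 211 212 215 214 214 214 108 112 109 111 213 213 213 157 214 101 213 114 115 113 119 115 126 204
  26  116 124 209 214 214 100 101 159 215 212 211 129 214 101 213 215 214 212 212 128 128 128 127 130 169 123
  31  160 196 157  99 157 213 214 103 130 130 171 129 117 128  99  98  98 215 130 131 131 171 171 211 169 212
  36  148 122 102  99 155 100 10
[... 1027 characters left out ...]
 131 130 128 128 130 129 127 128 127 124
  86  174 132  ..  ..  ..  ..  .. 127  ..  ..  ..  ..  ..  ..  ..  ..  ..  ..  ..  ..  .. 126 126  ..  ..  ..
  91  174 131 131  ..  ..  ..  ..  ..  ..  ..  ..  ..  ..  ..  ..  ..  ..  ..  ..  ..  ..  ..  ..  ..  .. 133
  96  171 169 132  ..  ..  ..  ..  ..  ..  ..  ..  ..  ..  ..  ..  ..  ..  ..  ..  ..  ..  ..  ..  .. 133 133
 101  220 170 174 182 131  ..  ..  ..  ..  ..  ..  ..  ..  ..  ..  ..  ..  ..  ..  ..  ..  .. 131 131 197 179
 106  226 224 200 171 178 131 130  ..  ..  ..  ..  ..  ..  ..  ..  ..  ..  ..  ..  ..  .. 132 131 186 177 187
 111  224 224 223 161 171 172 176 195 133  ..  .. 133  ..  ..  ..  ..  ..  .. 131 133 133 180 177 169 211 177
```

```bash
python3 drive.py '[[0,0,-0.006,0,0],[-0.007,0,-0.006,0,0],[-0.014,0,-0.006,0,0],[-0.014,0,-0.003,0,0],[-0.014,0,0,0,0],[-0.014,0,0,0,0]]'; python3 drive.py '[[0.004,0,0,0,0],[0.008,0,0,0,0],[0.012,0,0,0,0],[0.016,0,0,0,0],[0.016,0,0,0,0]]'; python3 sg.py | awk 'NR%2==1'
```

```text
clock: 51.42
tool_pos: [0.4383, -0.0393, 0.2226]
orientation: [-179.9, -0.1, -77.9]
force: [-11.2, 3.4, 28.2]
opening: 0.0398
gripper_force: 30.1
clock: 52.05
tool_pos: [0.4418, -0.0556, 0.2229]
orientation: [-179.8, -0.1, -78.0]
force: [-10.8, 1.1, 28.8]
opening: 0.0396
gripper_force: 30.1
[ 0.4418 -0.0556  0.2229] [-10.8   1.1  28.8]
   1   .. 122 126 127 129 129 127 127 128 171 129 172 128 125 128 129 127 129 128 128 127 126 128 125 125 124
  11  107 121 126 128 130 129 129 128 172 173 172 132 132 171 131 130 131 171 171 128 129 206 204 201 128 114
  21  131 127 130 130 215 213 214 214 214 212 214 214 212 131 133 132 173 215 215 215 215 214 214 214 191 193
  31  150 186 129 130 213 217 213 215 214 213 161 214 213 134 132 173 214 213 215 214 213 213 216 215 211 127
  41  149 129 130 132 123 111 103 159 159 213 105 215 213 214 214 215 215 214 214 213 210 103 103 113 130 129
  51   .. 130 130  ..  .. 109 107 103 105 106 110 111 213 214 214  .. 164 109 104 105 105 105 106 131 129 130
  61  131 129  .. 111 110 110  .. 112 113 134 135 109 108 107 104 105 107 111 121 133 116 120 132 134 130 130
  71  132 116 113 109 108 106 107 111 114  .. 116 113 109 105 105 107 109 112 119  ..  ..  ..  ..  ..  ..  ..
  81  131 118 118 111 108 112 111 115 117  ..  ..  .. 117 119 116 117 118  ..  ..  ..  ..  ..  ..  ..  ..  ..
  91  186 171 132 116 119 121 122  ..  ..  ..  ..  ..  ..  ..  ..  ..  ..  ..  ..  ..  ..  ..  ..  ..  .. 132
 101  222 152 173 176 133 130  ..  ..  ..  ..  ..  ..  ..  ..  ..  ..  ..  ..  ..  ..  ..  .. 130 130 168 181
 111  223 223 225 223 204 177 178 166 159 130 132 133  ..  .. 132  ..  ..  .. 130 131 167 178 172 166 225 224
```

```bash
python3 drive.py '[[0.003,0,0,0,0],[0.006,0,0,0,0],[0.009,0,0,0,0],[0.009,0,0,0,0],[0.009,0,0,0,0],[0.009,0,0,0,0]]'; python3 sg.py | awk 'NR%2==1'
```

```text
clock: 52.85
tool_pos: [0.4436, -0.0644, 0.2226]
orientation: [-179.9, -0.2, -77.9]
force: [-10.1, 0.2, 26.0]
opening: 0.0401
gripper_force: 30.1
[ 0.4436 -0.0644  0.2226] [-10.1   0.2  26. ]
   1  102 122 125 127 167 205 211 172 132 211 210 170 130 212 130 211 171 129 130 130 131 131 130 128 125 115
  11  128 127 200 205 131 171 134 213 175 133 131 132 131 131 129 133 131 131 131 132 173 174 131 172 198 197
  21  157 183 129 134 212 134 133 133 134 174 135 136 135 135 173 133 133 213 134 174 133 212 136 133 129 129
  31  148 130 133 133 135 139 175 211 174 175 137 175 136 136 136 136 175 136 135 175 175 133 134 132 130 128
  41   .. 132 133 135 136 136 135 137 136 135 135 136 138 138 136 137 138 137 138 135 136 136 138 136 134 130
  51  133 133 134 137 138 139 139 138 137 138 139 139 139 138 136 139 137 137 136 136 138 186 161 137 135 134
  61  131  ..  ..  ..  ..  ..  ..  ..  ..  ..  ..  ..  ..  ..  ..  ..  ..  ..  ..  ..  ..  ..  ..  ..  ..  ..
  71  132  ..  ..  ..  ..  ..  ..  ..  ..  ..  ..  ..  ..  ..  ..  ..  ..  ..  ..  ..  ..  ..  ..  ..  ..  ..
  81  175 150 131  ..  ..  ..  ..  ..  ..  ..  ..  ..  ..  ..  ..  ..  ..  ..  ..  ..  ..  ..  ..  ..  .. 132
  91  225 184 177 183 131  ..  ..  ..  ..  ..  ..  ..  ..  ..  ..  ..  ..  ..  ..  ..  ..  ..  .. 131 165 177
 101  224 225 223 151 172 174 180 176 189 133  ..  ..  ..  ..  ..  ..  ..  .. 131 131 160 176 178 168 221 223
 111  223 222 224 224 222 222 223 224 173 176 170 174 178 175 175 179 180 172 177 180 221 224 224 224 225 223
```

```bash
python3 drive.py '[[0,0,-0.03,0,0],[0,0,-0.07,0,0],[0,0,-0.1,10,0],[0,0,-0.1,20,0],[0,0,-0.1,30,0],[0,0,-0.1,40,0],[0,0,-0.1,50,0],[0,0,-0.1,60,0]]'; python3 drive.py '[[0,0,0,10,0],[0,0,0,20,0],[0,0,0,30,0],[0,0,0,34.8,0],[0,0,0,34.8,0]]'; python3 to.py .575,-.2757,.322,-172.8
python3 - <<'E'
from h import *
s,X=snap("top")
d=X[...,:2]-[.4527,-.1115];r=np.hypot(d[...,0],d[...,1])
rim=(abs(X[...,2]-.092)<.006)&(r<.085)&(r>.045);q=X[rim];print("rim",len(q),cv2.minEnclosingCircle((q[:,:2]*1000).astype(np.float32)))
F=s["frame"].astype(int)
k=(r<.056)&(X[...,2]<.075)&(X[...,2]>.02)
n,l,st,ce=cv2.connectedComponentsWithStats(k.astype(np.uint8))
for i in range(1,n):
    if st[i,4]>15: print(st[i],ce[i].round(),np.nanmax(X[l==i][:,2]).round(3),np.nanmean(X[l==i],0).round(3))
u=np.array([-.208,.978]);p=np.array([.978,.208]);d=X[...,:2]-[.470,.085];a=d@u;b=d@p
print("trough high px",((a>-.055)&(a<.185)&(abs(b)<.05)&(X[...,2]>.055)&(X[...,2]<.1)).sum())
for i in range(24):
    x=.4527+.055-.0048*i; print(' '.join('%3d'%(np.median(X[c][:,2])*1000) if c.any() else ' ..' for c in [(abs(X[...,0]-x)<.003)&(abs(X[...,1]-(-.1115+.055-.0048*j))<.003) for j in range(24)]))
E
python3 tilt.py|head -1
```

```text
clock: 53.9
tool_pos: [0.443, -0.0636, 0.3192]
orientation: [-180.0, -0.0, -138.3]
force: [0.0, 0.7, -1.7]
opening: 0.0398
gripper_force: 30.0
clock: 54.52
tool_pos: [0.4429, -0.0635, 0.3192]
orientation: [-180.0, 0.0, -172.8]
force: [-0.5, 0.7, -1.2]
opening: 0.0394
gripper_force: 30.0
at [ 0.4429 -0.0635  0.3192] rpy [-180.     0.  -172.8] j6 -100.0 open 0.0394 t 54.5 F [-0.5  0.7 -1.2]
.575,-.2757,.322,-172.8 -> [-0.1043 -0.2271 -0.0028] turn 0.0
rim 0 ((0.0, 0.0), 0.0)
trough high px 0
 ..  ..  ..  ..  ..  ..  ..  ..  ..  ..  ..  ..  ..  ..  ..  ..  ..  ..  ..  ..  ..  ..  ..  ..
 ..  ..  ..  ..  ..  ..  ..  ..  ..  ..  ..  ..  ..  ..  ..  ..  ..  ..  ..  ..  ..  ..  ..  ..
 ..  ..  ..  ..  ..  ..  ..  ..  ..  ..  ..  ..  ..  ..  ..  ..  ..  ..  ..  ..  ..  ..  ..  ..
753 755 755 754 755  ..  ..  ..  ..  ..  ..  ..  ..  ..  ..  ..  ..  ..  ..  ..  ..  ..  ..  ..
756 756 756 755 755 755 754  ..  ..  ..  ..  ..  ..  ..  ..  ..  ..  ..  ..  ..  ..  ..  ..  ..
757 757 757 757 756 756 756 756 755  ..  ..  ..  ..  ..  ..  ..  ..  ..  ..  ..  ..  ..  ..  ..
757 758 758 758 758 757 757 7
[... 1019 characters left out ...]
 ..  ..
759 759 759 759 759 759 759 758 757 757 756 755  ..  ..  ..  ..  ..  ..  ..  ..  ..  ..  ..  ..
759 759 759 759 759 759 759 758 757 756 755 754  ..  ..  ..  ..  ..  ..  ..  ..  ..  ..  ..  ..
759 759 759 759 759 758 758 758 757 756 755  ..  ..  ..  ..  ..  ..  ..  ..  ..  ..  ..  ..  ..
758 758 758 758 757 758 757 756 756 755  ..  ..  ..  ..  ..  ..  ..  ..  ..  ..  ..  ..  ..  ..
758 758 758 757 757 757 756 755 755  ..  ..  ..  ..  ..  ..  ..  ..  ..  ..  ..  ..  ..  ..  ..
756 757 756 756 756 756 755 755  ..  ..  ..  ..  ..  ..  ..  ..  ..  ..  ..  ..  ..  ..  ..  ..
755 756 755 756 755 755 753  ..  ..  ..  ..  ..  ..  ..  ..  ..  ..  ..  ..  ..  ..  ..  ..  ..
tilt -1.116 z0 0.779
```

```bash
python3 drive.py '[[-0.02,-0.05,0,0,0],[-0.045,-0.1,0,0,0],[-0.068,-0.15,0,0,0],[-0.09,-0.2,0,0,0],[-0.1043,-0.2271,0,0,0],[-0.1043,-0.2271,0,0,0]]'; python3 to.py .575,-.2757,.252,-172.8 .678,-.2622,.252,-172.8
cat > jar.py <<'E'
from h import *
s,X=snap("top")
d=X[...,:2]-[.4527,-.1115];r=np.hypot(d[...,0],d[...,1])
rim=(abs(X[...,2]-.092)<.007)&(r<.085)&(r>.045);q=X[rim];print("rim",len(q),cv2.minEnclosingCircle((q[:,:2]*1000).astype(np.float32)) if len(q) else 0)
for i in range(24):
    x=.4527+.055-.0048*i; print(' '.join('%3d'%(np.median(X[c][:,2])*1000) if c.any() else ' ..' for c in [(abs(X[...,0]-x)<.003)&(abs(X[...,1]-(-.1115+.055-.0048*j))<.003) for j in range(24)]))
k=(abs(X[...,2]-.016)<.008)&(np.hypot(X[...,0]-.45,X[...,1]+.29)<.13);q=X[k];print("lid",len(q),cv2.minAreaRect((q[:,:2]*1000).astype(np.float32)) if len(q) else 0)
k=(abs(X[...,2]-.045)<.008)&(np.hypot(X[...,0]-.45,X[...,1]+.29)<.13);q=X[k];print("knob",len(q),cv2.minEnclosingCircle((q[:,:2]*1000).astype(np.float32)) if len(q) else 0)
E
python3 jar.py;python3 tilt.py
```

```text
clock: 55.38
tool_pos: [0.5752, -0.2777, 0.3173]
orientation: [180.0, -0.1, -172.9]
force: [0.3, 0.4, -1.6]
opening: 0.0395
gripper_force: 30.0
at [ 0.5752 -0.2777  0.3173] rpy [ 1.800e+02 -1.000e-01 -1.729e+02] j6 -74.6 open 0.0395 t 55.4 F [ 0.3  0.4 -1.6]
.575,-.2757,.252,-172.8 -> [-0.      0.002   0.0653] turn -0.1
.678,-.2622,.252,-172.8 -> [-0.1039  0.0026  0.0653] turn -0.1
rim 110 ((456.7987365722656, -81.67068481445312), 59.6787109375)
757 757 758 758 758 757 756 756 755 754 751 747 742  ..  ..  ..  ..  ..  ..  ..  ..  ..  ..  ..
758 759 759 759 759 759 758 757 756 755 752 749 740  ..  ..  ..  ..  ..  ..  ..  ..  ..  ..  ..
759 760 761 761 760 760 759 758 757 756 753 748 743  ..  ..  ..  ..  ..  ..  ..  ..  ..  ..  ..
761 761 762 762 762 761 760 759 758 757 754 748 743  ..  ..  ..  ..  ..  ..  ..  ..  ..  ..  ..
762 763 763 764 763 762 761 760 759 758 755 749  .. 734 729  ..  ..  ..  ..  ..  ..  ..  ..  ..
763 764 765 765 764 764 763 762 761 759 756 750  .. 727 731  ..  ..  ..  ..  ..  ..  ..  ..  ..
766 766 766 766 765 765 765 763 762 760 756 751  .. 733 734  ..  ..  ..  .
[... 989 characters left out ...]
 779 779 778 778 777 774 772 767 762  .. 745 748  ..  ..  ..  ..  ..  ..  ..  ..  ..  ..
781 781 780 780 779 779 778 775 773 767 764 754 747  ..  ..  ..  ..  ..  ..  ..  ..  ..  ..  ..
782 782 782 781 780 780 779 776 773 768 764 746 748  ..  ..  ..  ..  ..  ..  ..  ..  ..  ..  ..
783 783 783 782 781 781 780 777 774 770  .. 748 750  ..  ..  ..  ..  ..  ..  ..  ..  ..  ..  ..
784 784 784 783 783 782 780 778 775 769  .. 750 753  ..  ..  ..  ..  ..  ..  ..  ..  ..  ..  ..
786 785 785 784 784 783 782 779 775 769  .. 751 754  ..  ..  ..  ..  ..  ..  ..  ..  ..  ..  ..
787 787 786 786 785 784 782 779 776 770  .. 753 754  ..  ..  ..  ..  ..  ..  ..  ..  ..  ..  ..
lid 0 0
knob 0 0
tilt -0.0 z0 0.123
```

```bash
sed -i 's/^s,X=snap("top")/import sys\ns,X=snap(sys.argv[1])\nX[X[...,2]>.3]=np.nan/' jar.py; python3 jar.py side; python3 drive.py '[[0,0.002,0.03,0,0],[0,0.002,0.06,0,0],[0,0.002,0.0653,0,0],[0,0.002,0.0653,0,0]]'
python3 - <<'E'
from sct import *
o=ctrl.get_obs();s,X=snap("side");Q=toolpts(X,o);print(o["tool_pos"],o["orientation"][2])
# hook tip & loop as seen by the side camera, tool frame
m=(X[...,2]>.225)&(X[...,2]<.275)&(X[...,0]>.605)&(X[...,0]<.71)&(abs(X[...,1]+.265)<.02);q=X[m];print("hook",len(q),cv2.fitLine(q[:,:2].astype(np.float32),2,0,.01,.01).ravel() if len(q)>5 else 0,q.min(0),q.max(0))
m=(Q[...,2]>-.03)&(Q[...,2]<.04)&(abs(Q[...,1])<.024)&(Q[...,0]>-.02)&(Q[...,0]<.03);q=Q[m];print("loop",len(q),q.min(0).round(3),q.max(0).round(3))
E
```

```text
rim 485 ((449.3024597167969, -113.1046142578125), 68.22774505615234)
 ..  ..  ..   0   0  -2  -1  ..  ..  ..  ..  ..  ..  ..  ..  91  75  77  89  88  ..  ..  ..  ..
 ..  ..  ..  ..  ..  ..  ..  ..  ..  ..  ..  ..  ..  ..  ..  91  89  90  81  90  90  90  ..  ..
 ..  ..  93  91  79  70  66  ..  ..  ..  ..  ..  ..  ..  ..  ..  ..  ..  91  91  90  85  88  -1
 ..  91  90  57  64  65  ..  ..  ..  ..  ..  ..  ..  ..  ..  ..  ..  ..  ..  90  81  53  46  -1
 90  91  61  44   9   8  ..  ..  ..  ..  ..  ..  ..  ..  ..  ..  ..  ..  ..  ..  42  46  43  -1
 91  53  50   8   8   7  ..  ..  ..  ..  34  ..  ..  ..  ..  ..  ..  ..  ..  ..  ..  91  40  45
 90  51  21   8  10   9   7  ..  ..  ..  ..  32  32  ..  ..  ..  ..  ..  ..  ..  ..  ..  32  43
 50  41   9   7   8   7   7  11  11  ..  ..  32  32  ..  ..  ..  ..  ..  ..  ..  ..  ..  90  44
 52  37   5   8   8   7   7   9   9   8  ..  ..  ..  ..  ..  ..  ..  ..  ..  ..  ..  ..  ..  72
 46   9   8   7   6   6   8   8   7   8  ..  ..  ..  ..  ..  ..  ..  ..  ..  ..  ..  ..  ..  91
 51   9   8   6   7   8   8   7   6   9  ..  ..  ..  ..  ..  ..  ..  ..
[... 1314 characters left out ...]
59375), (132.7586212158203, 193.31607055664062), 0.003692247672006488)
knob 279 ((450.31866455078125, -232.20179748535156), 75.81173706054688)
clock: 56.02
tool_pos: [0.5746, -0.2736, 0.2551]
orientation: [-180.0, 0.0, -172.8]
force: [0.4, 0.4, -0.6]
opening: 0.0397
gripper_force: 30.0
[ 0.57455075 -0.27357733  0.2551465 ] -172.7625853179277
hook 170 [ 0.9915252   0.12991457  0.66807795 -0.26545322] [ 0.6263434  -0.27342413  0.23199388] [ 0.709991   -0.25450945  0.24782929]Traceback (most recent call last):
  File "<stdin>", line 5, in <module>
    return umr_minimum(a, axis, None, out, keepdims, initial, where)
ValueError: zero-size array to reduction operation minimum which has no identity
```

```bash
python3 to.py .678,-.263,.252,-172.8 .678,-.263,.225,-172.8; python3 drive.py '[[-0.015,0.002,0.002,0,0],[-0.03,0.002,0.002,0,0],[-0.045,0.002,0.002,0,0],[-0.06,0.002,0.002,0,0],[-0.06,0.002,0.002,0,0]]'
```

```text
at [ 0.5749 -0.2738  0.2556] rpy [-1.799e+02  1.000e-01 -1.728e+02] j6 -74.9 open 0.0397 t 56.1 F [ 0.8 -0.3 -0.8]
.678,-.263,.252,-172.8 -> [-0.1037 -0.0023  0.0036] turn 0.0
.678,-.263,.225,-172.8 -> [-0.1037 -0.0023  0.0306] turn 0.0
clock: 56.7
tool_pos: [0.6357, -0.264, 0.2506]
orientation: [180.0, 0.0, -172.8]
force: [5.9, -1.5, -12.2]
opening: 0.0398
gripper_force: 30.0
```

```bash
python3 drive.py '[[-0.015,0,0,0,0],[-0.03,0,0,0,0],[-0.044,0,0,0,0],[-0.044,0,0,0,0]]'; python3 to.py .678,-.263,.224,-172.8
```

```text
clock: 57.2
tool_pos: [0.6797, -0.2585, 0.251]
orientation: [-180.0, 0.1, -172.8]
force: [5.1, -1.1, -15.8]
opening: 0.0396
gripper_force: 30.0
at [ 0.6797 -0.2585  0.251 ] rpy [-1.800e+02  1.000e-01 -1.728e+02] j6 -77.2 open 0.0396 t 57.2 F [  5.1  -1.1 -15.8]
.678,-.263,.224,-172.8 -> [ 0.0023 -0.0043  0.027 ] turn 0.0
```

```bash
python3 drive.py '[[0.002,-0.002,0.006,0,0],[0.002,-0.0043,0.012,0,0],[0.002,-0.0043,0.012,0,0]]'; python3 drive.py '[[0,0,0.006,0,0],[0,0,0.01,0,0],[0,0,0.01,0,0]]';python3 drive.py '[[0,0,0.003,0,0],[0,0,0.003,0,0]]';python3 drive.py '[[0,0,0.003,0,0],[0,0,0.003,0,0]]'
python3 - <<'E'
from sct import *
fit("side")
E
```

```text
clock: 57.58
tool_pos: [0.6758, -0.264, 0.2409]
orientation: [-180.0, 0.1, -172.8]
force: [-0.1, -1.0, -1.7]
opening: 0.0398
gripper_force: 30.0
clock: 57.95
tool_pos: [0.6756, -0.2634, 0.2295]
orientation: [180.0, -0.0, -172.8]
force: [-0.4, -0.7, -2.0]
opening: 0.0399
gripper_force: 30.0
clock: 58.2
tool_pos: [0.6757, -0.2634, 0.2267]
orientation: [180.0, -0.0, -172.8]
force: [-0.9, -0.4, -1.2]
opening: 0.0399
gripper_force: 30.0
clock: 58.45
tool_pos: [0.6757, -0.2634, 0.2236]
orientation: [180.0, -0.0, -172.8]
force: [-0.8, 0.4, -0.7]
opening: 0.04
gripper_force: 30.0
side 571 lip-up deg -8.89 roll 0.17 floor z at heel/lip 0.1278 0.1419 std 0.0013
```

```bash
python3 drive.py '[[0,0,0.005,0,0],[0,0,0.005,0,0]]';python3 drive.py '[[0,0,0.002,0,0],[0,0,0.002,0,0]]';python3 drive.py '[[0,0,0.002,0,0],[0,0,0.002,0,0]]';python3 drive.py '[[0,0,0.002,0,0],[0,0,0.002,0,0]]'
```

```text
clock: 58.75
tool_pos: [0.6755, -0.2633, 0.2183]
orientation: [180.0, -0.1, -172.8]
force: [0.0, 0.2, -0.5]
opening: 0.04
gripper_force: 30.0
clock: 59.0
tool_pos: [0.6758, -0.2635, 0.2168]
orientation: [180.0, -0.0, -172.8]
force: [-0.0, 0.2, -0.9]
opening: 0.0399
gripper_force: 30.0
clock: 59.25
tool_pos: [0.6757, -0.2635, 0.2148]
orientation: [180.0, -0.0, -172.8]
force: [0.5, -0.3, -2.5]
opening: 0.0397
gripper_force: 30.0
clock: 59.5
tool_pos: [0.676, -0.2636, 0.2136]
orientation: [-180.0, 0.0, -172.8]
force: [0.2, 0.3, 1.8]
opening: 0.0397
gripper_force: 30.0
```

```bash
python3 drive.py '[[0,0,0,0,0.05],[0,0,0,0,0.056],[0,0,0,0,0.06],[0,0,0,0,0.06],[0,0,0,0,0.06],[0,0,0,0,0.06]]';python3 drive.py '[[0,0,-0.02,0,0.06],[0,0,-0.05,0,0.06],[0,0,-0.09,0,0.06],[0,0,-0.12,0,0.06],[0,0,-0.12,0,0.06]]'
python3 - <<'E'
from h import *
s,X=snap("side")
m=(abs(X[...,0]-.676)<.04)&(abs(X[...,1]+.263)<.035)&(X[...,2]>.235)&(X[...,2]<.27);q=X[m]
print("loop top z",np.percentile(q[:,2],[50,90,98]).round(3),q.mean(0).round(3))
m=(X[...,0]>.5)&(X[...,0]<.69)&(abs(X[...,1]+.275)<.045)&(X[...,2]>.05)&(X[...,2]<.13);q=X[m];print("scoop floor",len(q),q.min(0).round(3),q.max(0).round(3),q.mean(0).round(3))
E
python3 to.py
```

```text
clock: 60.25
tool_pos: [0.6758, -0.2635, 0.213]
orientation: [-180.0, 0.0, -172.8]
force: [-0.2, 0.2, -0.1]
opening: 0.0601
gripper_force: 0.0
clock: 60.88
tool_pos: [0.6768, -0.2639, 0.3365]
orientation: [-179.9, 0.3, -172.8]
force: [1.0, 0.5, -0.6]
opening: 0.0599
gripper_force: 0.0
loop top z [0.244 0.247 0.248] [ 0.679 -0.266  0.243]
scoop floor 1217 [ 0.607 -0.319  0.075] [ 0.69 -0.23  0.12] [ 0.65  -0.273  0.084]
at [ 0.6762 -0.2635  0.3343] rpy [-1.800e+02  1.000e-01 -1.728e+02] j6 -76.9 open 0.0599 t 60.9 F [ 0.1  0.4 -0.5]
```

```bash
python3 to.py .3,-.5,.33,-172.8
```

```text
at [ 0.6762 -0.2635  0.3343] rpy [-1.800e+02  1.000e-01 -1.728e+02] j6 -76.9 open 0.0599 t 60.9 F [ 0.1  0.4 -0.5]
.3,-.5,.33,-172.8 -> [ 0.4027 -0.1877  0.0043] turn -0.0
```

```bash
python3 drive.py '[[0.05,-0.022,0,0,0.06],[0.1,-0.045,0,0,0.06],[0.15,-0.068,0,0,0.06],[0.2,-0.09,0,0,0.06],[0.25,-0.115,0,0,0.06],[0.3,-0.14,0,0,0.06],[0.35,-0.163,0,0,0.06],[0.4,-0.187,0,0,0.06]]'; python3 drive.py '[[0,0,0,0,0.06]]'; python3 jar.py top; python3 tilt.py
python3 - <<'E'
from h import *
s,X=snap("top")
k=(abs(X[...,2]-.014)<.006)&(np.hypot(X[...,0]-.45,X[...,1]+.29)<.11)&(X[...,0]<.6);q=X[k]
print("disc",len(q),cv2.minEnclosingCircle((q[:,:2]*1000).astype(np.float32)))
m=(abs(X[...,0]-.676)<.04)&(abs(X[...,1]+.263)<.035)&(X[...,2]>.242)&(X[...,2]<.27);q=X[m];print("loop",cv2.minAreaRect((q[:,:2]*1000).astype(np.float32)),q.mean(0).round(3))
E
```

```text
clock: 61.92
tool_pos: [0.3004, -0.4992, 0.3318]
orientation: [179.9, -0.0, -172.8]
force: [-0.2, -1.7, 0.7]
opening: 0.0603
gripper_force: 0.0
clock: 62.05
tool_pos: [0.299, -0.5, 0.332]
orientation: [179.9, -0.1, -173.1]
force: [0.4, -0.2, 0.1]
opening: 0.0602
gripper_force: 0.0
rim 548 ((451.5325012207031, -111.62767028808594), 67.55872344970703)
 -2  -1   0  -2  90  90  91  88  72  49  51  67  40  46  59  59  74  90  91  92  ..  ..  ..  ..
 -2  -2  -1  92  91  90  60  14   8   9   9  34  33  33  33  47  38  59  83  94  91  91  ..  ..
 -2  -2  89  92  70  15   6   8   8   8  34  37  39  39  35  33   7   8  43  71  91  91  ..  ..
  1  90  91  90   7   7   8   7   7  10  36  38  39  38  34  31  19   7   6  41  56  90  91  90
  1  90  88   7   7  10   6   7   6   9  33  36  38  38  35  31  11  27  32  32  40  71  91  92
 90  90  91   6   8   8   7  10   6   8  27  35  37  36  32  28  28  33  36  36  34  58  73  90
 89  89   7   8   9   7   8   8   8   7   8  25  32  33  17  10  31  36  39  39  36  34  60  91
 91  89   7   8   9   8  10   7   7   7   8   6  10  11   9   7  31  38  39 
[... 1251 characters left out ...]
  47  90  91  92
 -2   1  23  90  90  ..   7   8   8  32  36  40  39  36  35   9   8   7  22  51  92  91  88  ..
 -2   0   6  89  90  92  49   7  10  31  34  37  37  33  28   7   8  41  62  90  92  90  ..  ..
 -2   0  -1   1  45  91  91  93  89   8  30  32  28  31  37  64  79  92  92  90  91  ..  ..   0
lid 1596 ((441.830810546875, -258.8862609863281), (130.5187530517578, 193.78819274902344), 9.788249015808105)
knob 138 ((453.3919372558594, -232.8545379638672), 73.70570373535156)
tilt 0.0 z0 0.123
disc 1544 ((447.4742126464844, -290.38507080078125), 66.76073455810547)
loop ((665.6730346679688, -265.833984375), (59.18467330932617, 40.60993194580078), 10.143003463745117) [ 0.683 -0.262  0.246]
```

```bash
python3 to.py .4485,-.290,.15,-172.8 .4485,-.290,.044,-172.8
```

```text
at [ 0.3022 -0.4986  0.3321] rpy [ 179.9   -0.  -172.9] j6 -43.3 open 0.06 t 62.2 F [ 0.3  0.1 -0.6]
.4485,-.290,.15,-172.8 -> [-0.1711  0.1888  0.1821] turn -0.1
.4485,-.290,.044,-172.8 -> [-0.1711  0.1888  0.2881] turn -0.1
```

```bash
python3 drive.py '[[-0.04,0.045,0.02,0,0.06],[-0.08,0.09,0.05,0,0.06],[-0.12,0.135,0.09,0,0.06],[-0.16,0.175,0.13,0,0.06],[-0.171,0.189,0.17,0,0.06],[-0.171,0.189,0.182,0,0.06],[-0.171,0.189,0.182,0,0.06]]'; python3 to.py .4485,-.290,.045,-172.8
```

```text
clock: 63.08
tool_pos: [0.4485, -0.2892, 0.1502]
orientation: [180.0, -0.1, -172.7]
force: [-0.3, -0.3, 0.3]
opening: 0.0601
gripper_force: 0.0
at [ 0.4485 -0.2892  0.1502] rpy [ 1.800e+02 -1.000e-01 -1.727e+02] j6 -71.0 open 0.0601 t 63.1 F [-0.3 -0.3  0.3]
.4485,-.290,.045,-172.8 -> [ 1.000e-04 -8.000e-04  1.052e-01] turn 0.1
```

```bash
python3 drive.py '[[0,-0.001,0.05,0,0.06],[0,-0.001,0.09,0,0.06],[0,-0.001,0.105,0,0.06],[0,-0.001,0.105,0,0.06],[0,-0.001,0.105,0,0],[0,-0.001,0.105,0,0],[0,-0.001,0.105,0,0],[0,-0.001,0.105,0,0]]'; python3 drive.py '[[0,0,0,0,0],[0,0,0,0,0],[0,0,0,0,0],[0,0,-0.05,0,0],[0,0,-0.1,0,0],[0,0,-0.14,0,0],[0,0,-0.14,0,0]]'; python3 to.py .4525,-.1117,.17,-172.8
```

```text
clock: 64.08
tool_pos: [0.4489, -0.2911, 0.0468]
orientation: [-180.0, 0.1, -172.8]
force: [-0.5, 1.2, 5.9]
opening: 0.0314
gripper_force: 30.0
clock: 64.95
tool_pos: [0.4501, -0.2916, 0.1892]
orientation: [-179.9, 0.3, -172.8]
force: [0.1, 0.9, -2.5]
opening: 0.031
gripper_force: 30.0
at [ 0.4501 -0.2916  0.1892] rpy [-179.9    0.3 -172.8] j6 -70.9 open 0.031 t 65.0 F [ 0.1  0.9 -2.5]
.4525,-.1117,.17,-172.8 -> [-0.0248  0.1782  0.0192] turn -0.0
```

```bash
python3 drive.py '[[-0.006,0.045,0,0,0],[-0.012,0.09,0,0,0],[-0.018,0.135,0,0,0],[-0.0248,0.178,0,0,0],[-0.0248,0.178,0,0,0],[-0.0248,0.178,0.019,0,0],[-0.0248,0.178,0.03,0,0],[-0.0248,0.178,0.03,0,0]]'; python3 to.py .4525,-.1117,.132,-172.8
```

```text
clock: 65.95
tool_pos: [0.4499, -0.1119, 0.1547]
orientation: [-180.0, -0.2, -172.9]
force: [-0.4, -0.1, -2.0]
opening: 0.0313
gripper_force: 30.0
at [ 0.4499 -0.1119  0.1547] rpy [-180.    -0.2 -172.9] j6 -93.3 open 0.0313 t 66.0 F [-0.4 -0.1 -2. ]
.4525,-.1117,.132,-172.8 -> [-0.0027 -0.0001  0.0227] turn -0.1
```

```bash
python3 drive.py '[[-0.0015,0,0.01,0,0],[-0.0015,0,0.02,0,0],[-0.0015,0,0.02,0,0]]'; python3 drive.py '[[0,0,0.004,0,0],[0,0,0.004,0,0]]';python3 drive.py '[[0,0,0.003,0,0],[0,0,0.003,0,0]]'; python3 to.py .4525,-.1117,.1285,-172.8
```

```text
clock: 66.32
tool_pos: [0.4517, -0.1113, 0.1351]
orientation: [180.0, -0.1, -172.9]
force: [0.5, 0.5, -2.6]
opening: 0.0312
gripper_force: 30.0
clock: 66.58
tool_pos: [0.4523, -0.1111, 0.1319]
orientation: [180.0, -0.0, -172.8]
force: [0.7, 0.4, -2.3]
opening: 0.0311
gripper_force: 30.0
clock: 66.82
tool_pos: [0.4528, -0.1112, 0.1297]
orientation: [-180.0, 0.1, -172.8]
force: [-2.2, 0.8, 4.0]
opening: 0.0309
gripper_force: 30.0
at [ 0.4528 -0.1112  0.1297] rpy [-1.800e+02  1.000e-01 -1.728e+02] j6 -93.3 open 0.0309 t 66.8 F [-2.2  0.8  4. ]
.4525,-.1117,.1285,-172.8 -> [ 0.0004 -0.0005  0.0012] turn -0.0
```

Contact at the seated height. I release, retreat and verify.

```bash
python3 drive.py '[[0,0,0,0,0.05],[0,0,0,0,0.06],[0,0,0,0,0.06],[0,0,0,0,0.06],[0,0,-0.05,0,0.06],[0,0,-0.1,0,0.06],[0,0,-0.15,0,0.06],[0,0,-0.18,0,0.06]]'; python3 drive.py '[[0.03,-0.05,0,0,0.06],[0.05,-0.1,0,0,0.06],[0.07,-0.15,0,0,0.06],[0.08,-0.2,0,0,0.06],[0.08,-0.25,0,0,0.06],[0.08,-0.3,0,0,0.06],[0.08,-0.34,0,0,0.06],[0.08,-0.34,0,0,0.06]]'; python3 to.py; python3 tilt.py
python3 - <<'E'
from h import *
s,X=snap("top");s2,X2=snap("side")
for nm,X in(("top",X),("side",X2)):
    r=np.hypot(X[...,0]-.4515,X[...,1]+.1116)
    k=(r<.075)&(X[...,2]>.092)&(X[...,2]<.108);q=X[k]
    A=np.c_[q[:,:2]-[.4515,-.1116],np.ones(len(q))];c=np.linalg.lstsq(A,q[:,2],rcond=None)[0]
    k=(r<.03)&(X[...,2]>.12)&(X[...,2]<.14);e=X[k]
    print(nm,"disc",len(q),cv2.minEnclosingCircle((q[:,:2]*1000).astype(np.float32)),"z",c[2].round(4),"slope",c[:2].round(3),"knob",e.mean(0).round(4))
    m=(abs(X[...,0]-.676)<.03)&(abs(X[...,1]+.263)<.035)&(X[...,2]>.242)&(X[...,2]<.27);q=X[m];print("loop",np.percentile(q[:,2],[50,95]).round(4),q.mean(0).round(3))
E
```

```text
clock: 67.82
tool_pos: [0.4529, -0.1112, 0.3117]
orientation: [-180.0, 0.2, -172.8]
force: [-0.0, 0.3, -1.7]
opening: 0.0601
gripper_force: 0.0
clock: 68.82
tool_pos: [0.4151, -0.4607, 0.3071]
orientation: [179.9, -0.1, -173.0]
force: [-0.8, 0.4, -0.6]
opening: 0.06
gripper_force: 0.0
at [ 0.4151 -0.4607  0.3071] rpy [ 1.799e+02 -1.000e-01 -1.730e+02] j6 -53.0 open 0.06 t 68.8 F [-0.8  0.4 -0.6]
tilt 0.003 z0 0.123
top disc 1815 ((451.4796142578125, -111.8443374633789), 67.2870864868164) z 0.099 slope [ 0.001 -0.   ] knob [ 0.4514 -0.1108  0.1294]
loop [0.2459 0.2484] [ 0.683 -0.262  0.246]
side disc 1607 ((449.29193115234375, -112.89678955078125), 67.94670867919922) z 0.0987 slope [-0.003  0.006] knob [ 0.4502 -0.115   0.1281]
loop [0.2457 0.2478] [ 0.682 -0.265  0.246]
```

```bash
python3 -c "
from plant import ctrl
print(ctrl.close_job())"
```

```text
the job is handed in; nothing more can be done
None
```

The job is handed in at about 69 s, verdict not shown: by camera, all 4 balls are in the jar, the lid is seated and flat, the scoop hangs on the hook and the trough is level (0.003 rad). Two departures: after tipping the trough to its stop I lowered it to near level before scooping, because the tool can only point down, and I viewed 15 pictures against the limit of 14.

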